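Set out the soldering tray on a phone-repair bench

TASK

Set out the soldering things upright in the white four-bay tray, each centred in its bay: in the row of three, the solder reel goes in the end bay on the multimeter's side, the sponge holder in the end bay on the tool caddy's side, and the flux jar in the middle bay between them. The eye loupe stands in the single bay behind the flux jar, and the roll of amber tape lies flat and centred on top of the solder reel. Leave the multimeter, the tool caddy and the glue bottle where they are.

Things in the scene. Friction and masses are not known exactly. Their poses are not given: they have to be found in the camera images.
- reel: solder reel, standing on its flange: round, 60 mm diameter, 44 mm high, bright blue flanges around silvery solder, 0.2 kg; grips as a plain 60 mm cylinder. Origin: centre of its underside, z up..
- tape: roll of amber-orange tape lying flat: ring of 52 mm outer and 32 mm inner diameter, 22 mm high. Origin: centre of its underside, z up.
- flux: flux jar: amber glass with a black lid, 42 mm diameter, 46 mm high. Origin: centre of its underside, z up.
- sponge: soldering-sponge holder: black rectangular block with a yellow sponge in its top, 60 mm (its own x) by 44 mm (its own y), 38 mm high with the sponge. Origin: centre of its underside, z up.
- loupe: eye loupe standing on its rim: red cylinder of 40 mm diameter with a pale blue lens on top, 42 mm high in all; the lowest 7 mm are a wider flange of 52 mm diameter. Origin: centre of its underside, z up.
- tray: white tray with dark grey rims, T-shaped, fixed to the bench: a row of three square bays along its own y (centres at y = -90, 0 and +90 mm, x = 0) and one single bay behind the middle one, on the side away from the robot (centre at x = +90 mm, y = 0). Every bay is 86 mm square inside, its floor 4 mm above the bench, its rims 4 mm thick and 8 mm high above the bench. Origin: centre of the middle bay of the row, at bench height, z up; turned up to 0.3 rad about z.
- meter: multimeter lying on the bench beyond the tray, to its left or to its right: orange case, black face with a dial, 90 mm (x) by 185 mm (y), 47 mm high. Origin: centre of its underside. Its side of the tray (the sign of its y in the tray's frame) is the reel's side. Loose; not to be moved.
- caddy: blue open tool caddy with coloured tool handles, on the side opposite to the multimeter, 110 mm (x) by 190 mm (y), walls 45 mm high, tools to about 100 mm. Origin: centre of its underside. Fixed; leave it.
- glue: white glue bottle with a blue cap, standing among the things to be placed, 34 mm diameter, 85 mm high. Origin: centre of its underside. Loose; not to be moved.
Mind the look-alikes: they are no part of the job. There is more than one size of the tape; the one meant has the size given above.

How it is judged:
By the outcome, as a careful person would: the job done as asked, in the order asked, and still so for the second after the job is handed in, with the robot touching nothing.
It also fails if it takes over 112 s, if anything falls off the work surface, if the arm or the gripper's body presses on something with over 40 N, if the wrist force passes 120 N, or if a joint passes its speed limit or range.

ROBOT

A 6-joint arm with a two-finger parallel gripper is mounted at the origin on the work surface. World frame = base frame: x ahead of the robot, y to its left, z up, the work surface at z = 0. Lengths are in m, angles in rad, forces in N, time in s.
With the tool pointing down it reaches from about 0.4 to 0.925 m from the base axis. Payload 3.4 kg.
Tool frame: the origin (TCP) lies midway between the tips of the shut fingers; the grasp point (between the pads) lies 19 mm behind it; z points along the fingers, y is the line along which they close (so a half turn about z gives the same grasp; the last joint's range is limited). The gripper opens to 85 mm and grips with 20 to 120 N. Pads are 22 mm wide; open, the fingers measure 114 mm over their backs; the gripper's body (76 mm by 85 mm) begins 54 mm behind the grasp point. The pads swing forward as they close: fully open they stand 13 mm farther back than shut.
Start: joints at [1.125, 0.307, 1.506, -0, 1.328, -0.073], TCP at [0.209, 0.536, 0.231] pointing down, gripper open.
Joint ranges: [-3.12, 3.12], [-1.05, 2.28], [0.14, 2.33], [-1.42, 4.57], [0.1, 2.73], [-2.68, 2.68]. Speed limits (rad/s): [2.57, 2.57, 3.14, 3.14, 3.14, 3.14].

INTERFACE

Orientations are given as [roll, pitch, yaw] about the fixed x, y, z axes, in that order (R = Rz(yaw) Ry(pitch) Rx(roll)).
In Python, from station import sensors, cams, robot gives the robot as it stands.
- The arm moves only by the shell command python3 -m crank 'ROWS' [OPENING]. ROWS is JSON, a list of rows, each an object of numbers: "dx", "dy", "dz": the shift along the tool's x, y, z scaled (see below); "wx", "wy", "wz": the turn, a rotation vector about the tool's x, y, z scaled (see below). A call has 1 to 5 rows; each row shifts and turns the commanded pose from where the row before left it, along the tool's axes as they then stand; what a row does not reach is not made up. The controller multiplies each number of a shift by 25 mm and each number of a turn by 5 degrees. A row lasts 1/12 s, in which the tool goes at most 41.7 mm and 7.16 degrees, less where a joint would pass 70% of its speed; a pose out of reach is approached as far as the arm can. A call with a number of a shift or a turn outside -1 to 1 is refused whole. A call with a gripper value outside its range is refused whole. OPENING is the opening, from -1 (shut) to 1 (fully open), set as the call begins (- or left out, the last holds). The fingers move at their own pace and stop on an object; the grip force is fixed at half the most. Time passes only in rows, so rows that do not move let the fingers close. It gives the time, the measured TCP pose, the force, the opening and the grip force at its end, in the units of the state.
- sensors.state(): the state, without advancing time (a new reading comes with each control period).
- cams.get_image(name): name is "scene" or "top" or "wrist"; returns the picture (420x560x3 uint8, red, green, blue); there is no depth.
- cams.camera_model(name): a dict with "K" (3x3 intrinsics, pixels), "dist" ([k1, k2, p1, p2, k3] as OpenCV has them; the pictures are not rectified), "camera_from_world" (4x4, takes a point from world to camera coordinates). Camera axes: x right, y down, z forward; pixel columns grow to the right and rows downward; lengths in m; the calibration is good to about 2 mm. A picture is of the moment at which its call begins: read the wrist's pose just before it. camera_model takes no time and is no camera call; for the wrist camera it gives the pose at the moment of the call.
- robot.sign_off(): hands the job in; it is judged then, once.
Trained networks look in the newest picture that a camera, given by its name, has taken for a name from the list of things; names that differ only in an ending like _2 or _b are one class to them, and where a whole thing is asked for, a point or a joint stands for the part that bears it (a point fixed in the world has none). Each returns a list of dicts, best first, with "p" (0 to 1); they miss things now and then, are a little off and sometimes report something else, mostly with a low value. They report only what shows in the picture. A call takes as long as a camera call. They do not tell look-alikes from the thing itself.
- cams.boxes_of(label, camera): "box" ([left, top, right, bottom] in pixels, round what is visible of it).
The state is a dict: "clock": time; "joint_positions": joint angles; "dq": joint speeds; "joint_efforts": joint torques, N m; "ee_pos": TCP position; "eef_rot": TCP orientation; "wrist_force": force on the tool from outside, world axes, zero at the start; "ft_torque": the same for the moment, N m; "opening": opening from 0.0 (shut) to 1.0 (fully open); "grasp_force": force on a finger pad.
Only numpy, scipy, OpenCV 4.12 (cv2) and the standard library are available. Lean on these libraries where they do the work, as an engineer would, in place of code of your own. Each camera call takes 0.05 s, during which the arm holds its last target. There are 200 camera calls.

## Working session

There is one attempt and no reset: what is moved stays moved. The work goes in short steps, Python scripts to look and compute and a shell command to move; the robot and the scene stay as the last step left them, time stands still between calls to the robot, and variables do not carry over. Pictures are saved under pics/ and viewed, at most 17 in all, crops included, and the job is handed in when it is done.

```bash
mkdir -p pics; ls; python3 - <<'E'
from station import sensors,cams,robot
import cv2,numpy as np
print(sensors.state())
for n in("top","scene"):
    im=cams.get_image(n); cv2.imwrite(f"pics/{n}0.png",im[:,:,::-1])
    m=cams.camera_model(n); print(n,np.round(m["K"],1).tolist(),np.round(m["dist"],3).tolist(),np.round(m["camera_from_world"],3).tolist())
    for l in["reel","tape","flux","sponge","loupe","tray","meter","caddy","glue"]:
        print(l,[(np.round(d["box"]).astype(int).tolist(),round(d["p"],2)) for d in cams.boxes_of(l,n)][:5])
E
```

```text
pics
{'clock': 0.0, 'joint_positions': array([ 1.12550064e+00,  3.07568455e-01,  1.50768312e+00, -3.49686472e-05,
        1.32842933e+00, -7.34665408e-02]), 'dq': array([0.00061792, 0.00074931, 0.00080057, 0.00039584, 0.00055935,
       0.00042967]), 'joint_efforts': array([-6.52641938e-04, -4.57565868e+01, -2.51922762e+01, -1.45515555e-04,
        1.32096017e-02,  1.81887401e-05]), 'ee_pos': array([0.20861658, 0.53505258, 0.23038   ]), 'eef_rot': array([-3.13950755e+00, -1.19440775e-04,  2.76977181e+00]), 'wrist_force': array([-0.38589643,  1.03222742,  0.76688291]), 'ft_torque': array([-0.03495788,  0.01249817,  0.01418622]), 'grasp_force': 0.0, 'opening': 0.9968816043701242}
top [[399.3, 0.0, 280.5], [0.0, 399.3, 208.1], [0.0, 0.0, 1.0]] [-0.056, 0.0, 0.0, 0.0, 0.0] [[0.012, -1.0, 0.019, -0.009], [-0.989, -0.015, -0.148, 0.574], [0.149, -0.017, -0.989, 0.844], [0.0, 0.0, 0.0, 1.0]]
reel [([436, 242, 469, 271], 0.64), ([215, 158, 338, 247], 0.35)]
tape [([364, 291, 391, 311], 0.77), ([312, 282, 342, 316], 0.73), ([403, 300, 436, 334], 0.66), ([159, 284, 181, 303], 0.62)]
flux [([40
[... 262 characters left out ...]
, 274.7], [0.0, 466.8, 212.9], [0.0, 0.0, 1.0]] [-0.16, 0.0, 0.0, 0.0, 0.0] [[-0.167, 0.986, -0.01, 0.079], [0.6, 0.093, -0.794, -0.306], [-0.782, -0.139, -0.608, 1.754], [0.0, 0.0, 0.0, 1.0]]
reel [([140, 175, 163, 201], 0.77)]
tape [([234, 169, 260, 192], 0.81), ([176, 162, 199, 180], 0.78), ([207, 172, 219, 183], 0.46), ([222, 212, 322, 257], 0.18)]
flux [([153, 205, 171, 221], 0.79), ([310, 248, 402, 306], 0.37)]
sponge [([396, 202, 423, 217], 0.58)]
loupe [([371, 223, 385, 239], 0.57), ([351, 174, 365, 199], 0.2)]
tray [([222, 213, 322, 256], 0.73)]
meter [([117, 241, 198, 278], 0.77)]
caddy [([308, 248, 402, 303], 0.93)]
glue [([351, 170, 364, 198], 0.68), ([310, 251, 402, 305], 0.32)]
```

```bash
python3 - <<'E'
import cv2
a=cv2.imread("pics/top0.png"); cv2.imwrite("pics/top0b.png",cv2.resize(a[80:350,70:480],(800,527),interpolation=cv2.INTER_CUBIC))
b=cv2.imread("pics/scene0.png"); cv2.imwrite("pics/scene0b.png",cv2.resize(b[140:320,100:440],(800,424),interpolation=cv2.INTER_CUBIC))
E
```

```text
(no output)
```

View pics/top0b.png

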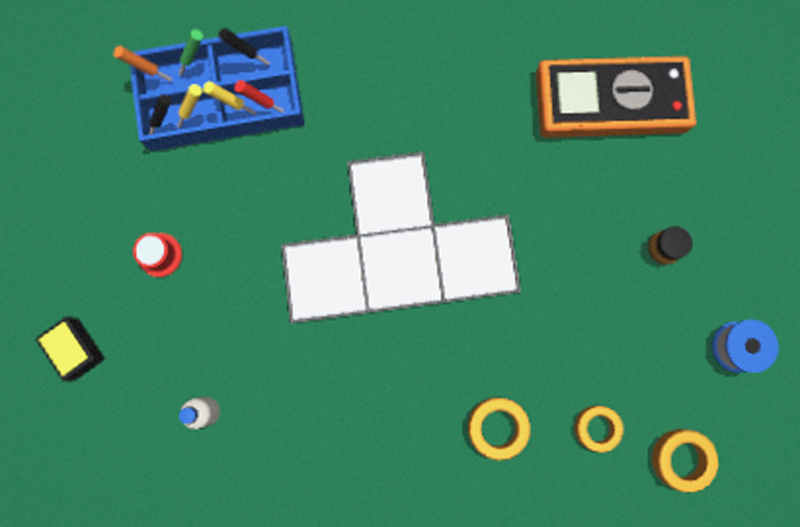

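View pics/scene0b.png

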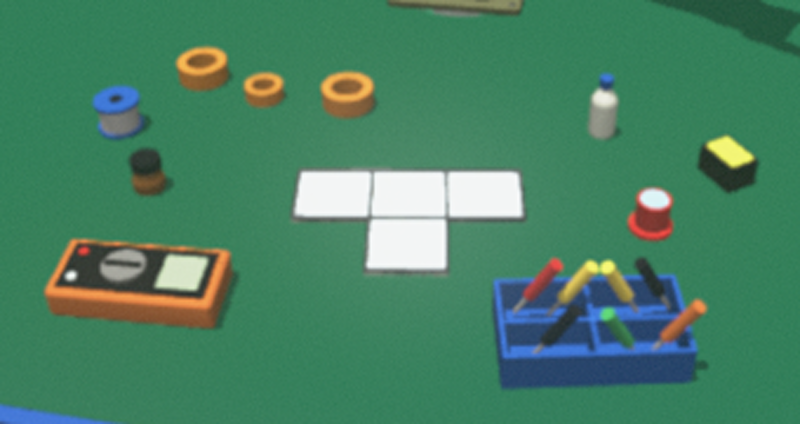

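```bash
cat > fit.py <<'E'
import cv2,numpy as np
from scipy.optimize import minimize
def proj(m,P):
    T=np.array(m["camera_from_world"]); r,_=cv2.Rodrigues(T[:3,:3])
    return cv2.projectPoints(np.asarray(P,float).reshape(-1,1,3),r,T[:3,3],np.array(m["K"]),np.array(m["dist"]))[0].reshape(-1,2)
def ray(m,px,z):
    T=np.array(m["camera_from_world"]); u=cv2.undistortPoints(np.array([[px]],float),np.array(m["K"]),np.array(m["dist"])).ravel()
    d=T[:3,:3].T@np.array([*u,1]); c=-T[:3,:3].T@T[:3,3]; return c+d*(z-c[2])/d[2]
def fg(im):
    r,g,b=[im[:,:,i].astype(int) for i in range(3)]
    return (~((g>1.25*r+5)&(g>1.15*b+5))).astype(np.uint8)
t=np.linspace(0,2*np.pi,60)
def circ(x,y,R,z): return np.c_[x+R*np.cos(t),y+R*np.sin(t),np.full(60,z)]
def cyl(parts): return lambda p:[np.vstack([circ(p[0],p[1],R,z) for R,z in parts])]
def tapef(p): return [np.vstack([circ(p[0],p[1],p[2],0),circ(p[0],p[1],p[2],.022)])]
def rect(x,y,a,pts,z):
    c,s=np.cos(a),np.sin(a); pts=np.array(pts); return np.c_[x+c*pts[:,0]-s*pts[:,1],y+s*pts[:,0]+c*pts[:,1],np.full(len(pts),z)]
def box(hx,hy,h): return lambda p:[np.vstack([rect(*p,[(hx,hy),(-hx,hy),(-hx,-hy),(hx,-hy)],z) for z in(0,h)])]
def tray(p): return [rect(*p,[(-.047,-.137),(-.047,.137),(.047,.137),(.047,-.137)],.008),rect(*p,[(.04,-.047),(.04,.047),(.137,.047),(.137,-.047)],.008)]
def fit(m,mask,f,p0,st,S=4):
    big=cv2.resize(mask,None,fx=S,fy=S,interpolation=cv2.INTER_LINEAR) if mask.dtype!=np.uint8 else (cv2.resize(mask.astype(np.float32),None,fx=S,fy=S,interpolation=cv2.INTER_LINEAR)>.5).astype(np.uint8)
    def cost(p):
        o=np.zeros_like(big)
        for P in f(p):
            h=cv2.convexHull(((proj(m,P)+.5)*S-.5).astype(np.float32))
            cv2.fillPoly(o,[np.round(h*16).astype(np.int32)],1,shift=4)
        return np.count_nonzero(o!=big)
    b=None
    p=np.array(p0,float)
    for k in(1,.5,.25):
        sim=np.vstack([p]+[p+k*np.eye(len(p))[i]*st[i] for i in range(len(p))])
        r=minimize(cost,p,method="Nelder-Mead",options=dict(initial_simplex=sim,xatol=1e-4,fatol=.5)); p=r.x
    return p,r.fun/S/S
def blob(mask,px,fill=True):
    n,l=cv2.connectedComponents(mask); w=l==0
    ys,xs=np.nonzero(~w); i=np.argmin((xs-px[0])**2+(ys-px[1])**2); k=(l==l[ys[i],xs[i]]).astype(np.uint8)
    if fill:
        c,_=cv2.findContours(k,cv2.RETR_EXTERNAL,cv2.CHAIN_APPROX_NONE); cv2.drawContours(k,c,-1,1,-1)
    return k
E
python3 - <<'E'
from fit import *
from station import cams
for n in("top","scene"):
    m=cams.camera_model(n); im=cv2.imread(f"pics/{n}0.png")[:,:,::-1]; k=fg(im)
    B=dict(reel=(452,256),flux=(414,207),loupe=(151,209),glue=(170,293),sponge=(104,259),tapeL=(327,299),tapeS=(377,301),tapeR=(420,317),tray=(280,220),meter=(386,132),caddy=(176,126)) if n=="top" else dict(reel=(151,188),flux=(162,213),loupe=(377,231),glue=(357,184),sponge=(409,210),tapeL=(247,180),tapeS=(213,178),tapeR=(187,171),tray=(272,225),meter=(158,260),caddy=(350,275))
    F=dict(reel=cyl([(.03,0),(.03,.044)]),flux=cyl([(.021,0),(.021,.046)]),loupe=cyl([(.026,0),(.026,.007),(.02,.042)]),glue=cyl([(.017,0),(.017,.06),(.008,.085)]))
    for o,px in B.items():
        w=ray(m,px,.02); b=blob(k,px)
        if o in F: f,p,s=F[o],w[:2],[.01,.01]
        elif o=="sponge": f,p,s=box(.03,.022,.038),[*w[:2],.9],[.01,.01,.4]
        elif o.startswith("tape"): f,p,s=tapef,[*w[:2],.03],[.01,.01,.005]
        elif o=="tray":
            f,p,s=tray,[*ray(m,(280,225) if n=="top" else (272,220),.0)[:2],.1],[.02,.02,.1]
        elif o=="meter": f,p,s=box(.045,.0925,.047),[*w[:2],0.],[.01,.01,.2]
        else: f,p,s=box(.055,.095,.045),[*w[:2],0.1],[.01,.01,.2]
        r,e=fit(m,b,f,p,s); print(n,o,np.round(r,4),"err",round(e,1),"of",b.sum())
E
```

```text
top reel [ 0.4708 -0.391 ] err 37.9 of 810
top flux [ 0.5877 -0.305 ] err 68.1 of 329
top loupe [0.5714 0.2973] err 17.6 of 471
top glue [0.3894 0.2336] err 32.9 of 276
top sponge [0.4579 0.3908 0.6876] err 87.1 of 667
top tapeL [ 0.3748 -0.1045  0.0347] err 19.1 of 823
top tapeS [ 0.3753 -0.2199  0.0258] err 15.5 of 486
top tapeR [ 0.34   -0.3201  0.035 ] err 22.4 of 882
top tray [0.5587 0.0107 0.149 ] err 94.8 of 6356
top meter [ 0.7693 -0.243   0.0927] err 355.7 of 3186
top caddy [0.771  0.2347 0.1839] err 234.0 of 4459
scene reel [ 0.4673 -0.3931] err 48.2 of 431
scene flux [ 0.5846 -0.3087] err 73.6 of 224
scene loupe [0.5685 0.2972] err 35.8 of 384
scene glue [0.3839 0.2338] err 31.8 of 276
scene sponge [0.4521 0.3916 1.3212] err 88.2 of 367
scene tapeL [ 0.3649 -0.1063  0.0381] err 39.4 of 402
scene tapeS [ 0.3709 -0.222   0.0278] err 12.1 of 235
scene tapeR [ 0.3297 -0.3233  0.0385] err 35.5 of 360
scene tray [0.5638 0.011  0.1513] err 197.7 of 3071
scene meter [ 0.7724 -0.2473  0.0737] err 369.5 of 2506
scene caddy [0.7695 0.2338 0.1928] err 410.2 of 4237
```

```bash
python3 -m crank '[{"dx":-1,"wz":1},{"dx":-1,"wz":1},{"dx":-1,"wz":1},{"dx":-1,"wz":1},{"dx":-1,"wz":1}]' 1
python3 -m crank '[{"dx":-1,"wz":1},{"dx":-1,"wz":1},{"dx":-1,"wz":1},{"dx":-1,"wz":1},{"dx":-1,"wz":1}]'
python3 -m crank '[{"dx":-1,"wz":1},{"dx":-1,"wz":1},{"dx":-1,"dy":0.4},{"dx":-1,"dy":0.4},{"dx":-1,"dy":0.4}]'
cat > look.py <<'E'
import sys
from fit import *
from station import cams,sensors
def look(name,scale=1):
    m=cams.camera_model("wrist"); im=cams.get_image("wrist"); cv2.imwrite(f"pics/{name}.png",im[:,:,::-1]); np.savez(f"pics/{name}.npz",im=im,**{k:np.array(v) for k,v in m.items()})
    T=np.array(m["camera_from_world"]); s=sensors.state(); print("cam at",np.round(-T[:3,:3].T@T[:3,3],3),"axis",np.round(T[2,:3],2),"tcp",np.round(s["ee_pos"],4),np.round(s["eef_rot"],3),"t",round(s["clock"],2)); return m,im
E
python3 -c "
from look import *
look('w0')"
```

```text
cam at [0.149 0.56  0.374] axis [ 0.24 -0.09 -0.97] tcp [0.2089 0.5357 0.2313] [ 3.142 -0.     2.77 ] t 1.05invalid input at $[0]: expected keys dx, dy, dz, wx, wy, wz
invalid input at $[0]: expected keys dx, dy, dz, wx, wy, wz
invalid input at $[0]: expected keys dx, dy, dz, wx, wy, wz
```

```bash
python3 -m crank '[{"dx":-1,"dy":0,"dz":0,"wx":0,"wy":0,"wz":1},{"dx":-1,"dy":0,"dz":0,"wx":0,"wy":0,"wz":1},{"dx":-1,"dy":0,"dz":0,"wx":0,"wy":0,"wz":1},{"dx":-1,"dy":0,"dz":0,"wx":0,"wy":0,"wz":1},{"dx":-1,"dy":0,"dz":0,"wx":0,"wy":0,"wz":1}]' 1
python3 -m crank '[{"dx":-1,"dy":0,"dz":0,"wx":0,"wy":0,"wz":1},{"dx":-1,"dy":0,"dz":0,"wx":0,"wy":0,"wz":1},{"dx":-1,"dy":0,"dz":0,"wx":0,"wy":0,"wz":1},{"dx":-1,"dy":0,"dz":0,"wx":0,"wy":0,"wz":1},{"dx":-1,"dy":0,"dz":0,"wx":0,"wy":0,"wz":1}]'
python3 -m crank '[{"dx":-1,"dy":0.4,"dz":0,"wx":0,"wy":0,"wz":1},{"dx":-1,"dy":0.4,"dz":0,"wx":0,"wy":0,"wz":1},{"dx":-1,"dy":0.4,"dz":0,"wx":0,"wy":0,"wz":0},{"dx":-1,"dy":0.4,"dz":0,"wx":0,"wy":0,"wz":0},{"dx":-1,"dy":0.4,"dz":0,"wx":0,"wy":0,"wz":0}]'
python3 -m crank '[{"dx":-1,"dy":0.4,"dz":-1,"wx":0,"wy":0,"wz":0},{"dx":-1,"dy":0.4,"dz":-1,"wx":0,"wy":0,"wz":0},{"dx":-1,"dy":0.4,"dz":-1,"wx":0,"wy":0,"wz":0},{"dx":-1,"dy":0.4,"dz":-1,"wx":0,"wy":0,"wz":0},{"dx":-1,"dy":0.4,"dz":-1,"wx":0,"wy":0,"wz":0}]'
```

```text
clock: 1.47
ee_pos: [0.316, 0.471, 0.2313]
eef_rot: [3.141, -0.0, 2.33]
wrist_force: [-0.2, -0.1, -0.8]
opening: 0.999
grasp_force: 0.0
clock: 1.88
ee_pos: [0.3848, 0.3672, 0.2313]
eef_rot: [3.141, -0.0, 1.893]
wrist_force: [0.1, -0.7, -0.8]
opening: 0.998
grasp_force: 0.0
clock: 2.3
ee_pos: [0.4584, 0.2549, 0.2314]
eef_rot: [3.141, -0.0, 1.723]
wrist_force: [-0.6, 0.3, 0.2]
opening: 1.0
grasp_force: 0.0
clock: 2.72
ee_pos: [0.5265, 0.1388, 0.3576]
eef_rot: [3.141, -0.0, 1.723]
wrist_force: [0.7, 0.7, 0.0]
opening: 1.0
grasp_force: 0.0
```

```bash
python3 -m crank '[{"dx":-0.8,"dy":0.6,"dz":0,"wx":0,"wy":0,"wz":0},{"dx":-0.8,"dy":0.6,"dz":0,"wx":0,"wy":0,"wz":0},{"dx":-0.8,"dy":0.6,"dz":0,"wx":0,"wy":0,"wz":0},{"dx":0,"dy":0,"dz":0,"wx":0,"wy":0,"wz":0}]'
cat >> look.py <<'E'
def fittray(m,im,p0=(.561,.011,.15)):
    k=(im.min(2)>130).astype(np.uint8)|fg(im); b=blob(k,proj(m,[[*p0[:2],.004]])[0]); return fit(m,b,tray,p0,[.005,.005,.03],2),b.sum()
E
python3 - <<'E'
from look import *
m,im=look('w1'); print(fittray(m,im))
for l in("tray","reel","glue"): print(l,[(np.round(d["box"]),d["p"]) for d in cams.boxes_of(l,"wrist")])
E
```

```text
clock: 3.05
ee_pos: [0.5829, 0.0841, 0.3559]
eef_rot: [3.14, 0.002, 1.719]
wrist_force: [0.5, 0.4, -0.4]
opening: 1.002
grasp_force: 0.0
cam at [0.574 0.149 0.499] axis [ 0.04 -0.26 -0.97] tcp [0.5811 0.0858 0.3558] [-3.141  0.     1.72 ] t 3.1
((array([0.56212394, 0.01159021, 0.15103764]), np.float64(182.75)), np.uint64(13976))
tray [(array([335., 318., 394., 364.]), 0.46)]
reel []
glue [(array([381.,   1., 489., 152.]), 0.66), (array([331., 316., 392., 366.]), 0.45)]
```

View pics/w1.png

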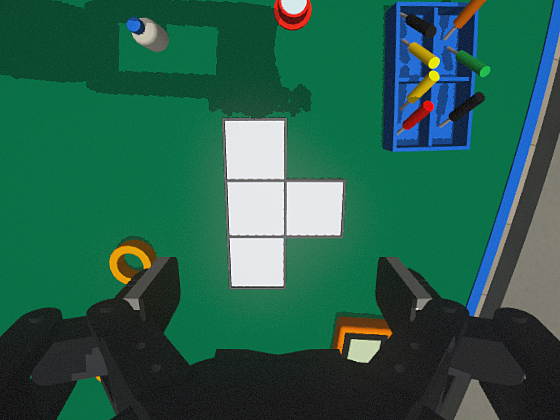

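```bash
python3 -m crank '[{"dx":-1,"dy":-0.4,"dz":0.46,"wx":0,"wy":0,"wz":0},{"dx":-1,"dy":-0.4,"dz":0.46,"wx":0,"wy":0,"wz":0},{"dx":-1,"dy":-0.4,"dz":0.46,"wx":0,"wy":0,"wz":0},{"dx":-1,"dy":-0.4,"dz":0.46,"wx":0,"wy":0,"wz":0},{"dx":-1,"dy":-0.4,"dz":0.46,"wx":0,"wy":0,"wz":0}]' >/dev/null
python3 -m crank '[{"dx":-1,"dy":-0.4,"dz":0.46,"wx":0,"wy":0,"wz":0},{"dx":-1,"dy":-0.4,"dz":0.46,"wx":0,"wy":0,"wz":0},{"dx":-1,"dy":-0.4,"dz":0.46,"wx":0,"wy":0,"wz":0},{"dx":-1,"dy":-0.4,"dz":0.46,"wx":0,"wy":0,"wz":0},{"dx":-1,"dy":-0.4,"dz":0.46,"wx":0,"wy":0,"wz":0}]' >/dev/null
python3 -m crank '[{"dx":-1,"dy":-0.4,"dz":0.46,"wx":0,"wy":0,"wz":0},{"dx":-1,"dy":-0.4,"dz":0.46,"wx":0,"wy":0,"wz":0},{"dx":-1,"dy":-0.4,"dz":0.46,"wx":0,"wy":0,"wz":0},{"dx":-1,"dy":-0.4,"dz":0.46,"wx":0,"wy":0,"wz":0},{"dx":-1,"dy":-0.4,"dz":0.46,"wx":0,"wy":0,"wz":0}]'
python3 -m crank '[{"dx":-1,"dy":-0.4,"dz":0.46,"wx":0,"wy":0,"wz":0},{"dx":-1,"dy":-0.4,"dz":0.46,"wx":0,"wy":0,"wz":0},{"dx":-1,"dy":-0.4,"dz":0.46,"wx":0,"wy":0,"wz":0},{"dx":0,"dy":0,"dz":0,"wx":0,"wy":0,"wz":0},{"dx":0,"dy":0,"dz":0,"wx":0,"wy":0,"wz":0}]'
cat >> look.py <<'E'
F=dict(reel=cyl([(.03,0),(.03,.044)]),flux=cyl([(.021,0),(.021,.046)]),loupe=cyl([(.026,0),(.026,.007),(.02,.042)]),sponge=box(.03,.022,.038),tape=tapef)
def go(target):
    s=sensors.state(); y=s["eef_rot"][2]; d=np.array(target,float)-s["ee_pos"]
    print("move mm: tool x %.1f y %.1f z %.1f"%(1e3*(d[0]*np.cos(y)+d[1]*np.sin(y)),1e3*(d[0]*np.sin(y)-d[1]*np.cos(y)),-1e3*d[2]),"yaw %.3f"%y)
def find(m,im,o,p0,st=None):
    k=fg(im); k[:, :]&=1
    px=proj(m,[[p0[0],p0[1],.03]])[0]; b=blob(k,px); r,e=fit(m,b,F[o],p0,st or [.005,.005,.2][:len(p0)],2)
    ov=im[:,:,::-1].copy()
    cv2.polylines(ov,[cv2.convexHull(proj(m,F[o](r)[0]).astype(np.float32)).astype(np.int32)],True,(0,255,255)); cv2.imwrite(f"pics/ov_{o}.png",ov)
    print(o,np.round(r,4),"err",e,"of",b.sum()); return r
E
python3 - <<'E'
from look import *
m,im=look('w2'); r=find(m,im,"reel",(.469,-.392)); go([*r[:2],.012])
E
```

```text
clock: 4.5
ee_pos: [0.4879, -0.3056, 0.1837]
eef_rot: [3.141, -0.0, 1.724]
wrist_force: [-0.1, 0.8, 0.6]
opening: 1.003
grasp_force: 0.0
clock: 4.92
ee_pos: [0.4694, -0.3843, 0.1486]
eef_rot: [-3.141, -0.002, 1.721]
wrist_force: [-1.1, 0.8, -0.1]
opening: 1.003
grasp_force: 0.0
cam at [ 0.461 -0.32   0.292] axis [ 0.04 -0.25 -0.97] tcp [ 0.4698 -0.3835  0.1492] [-3.141e+00 -1.000e-03  1.722e+00] t 4.97
reel [ 0.4737 -0.3912] err 85.25 of 5048
move mm: tool x -8.2 y 2.7 z 137.2 yaw 1.722
```

View pics/ov_reel.png

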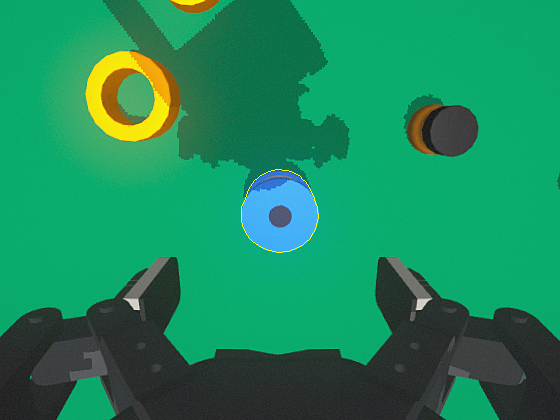

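```bash
python3 -m crank '[{"dx":-0.33,"dy":0.11,"dz":1,"wx":0,"wy":0,"wz":0},{"dx":0,"dy":0,"dz":1,"wx":0,"wy":0,"wz":0},{"dx":0,"dy":0,"dz":1,"wx":0,"wy":0,"wz":0},{"dx":0,"dy":0,"dz":1,"wx":0,"wy":0,"wz":0},{"dx":0,"dy":0,"dz":1,"wx":0,"wy":0,"wz":0}]' 
python3 -m crank '[{"dx":0,"dy":0,"dz":0.48,"wx":0,"wy":0,"wz":0},{"dx":0,"dy":0,"dz":0,"wx":0,"wy":0,"wz":0},{"dx":0,"dy":0,"dz":0,"wx":0,"wy":0,"wz":0}]'
python3 -m crank '[{"dx":0,"dy":0,"dz":0,"wx":0,"wy":0,"wz":0},{"dx":0,"dy":0,"dz":0,"wx":0,"wy":0,"wz":0},{"dx":0,"dy":0,"dz":0,"wx":0,"wy":0,"wz":0},{"dx":0,"dy":0,"dz":0,"wx":0,"wy":0,"wz":0},{"dx":0,"dy":0,"dz":0,"wx":0,"wy":0,"wz":0}]' -1
python3 -m crank '[{"dx":0,"dy":0,"dz":0,"wx":0,"wy":0,"wz":0},{"dx":0,"dy":0,"dz":0,"wx":0,"wy":0,"wz":0},{"dx":0,"dy":0,"dz":0,"wx":0,"wy":0,"wz":0}]'
```

```text
clock: 5.38
ee_pos: [0.4751, -0.3906, 0.0246]
eef_rot: [3.14, 0.001, 1.725]
wrist_force: [0.3, 0.5, -0.2]
opening: 0.997
grasp_force: 0.0
clock: 5.63
ee_pos: [0.4743, -0.3912, 0.0127]
eef_rot: [-3.141, -0.001, 1.724]
wrist_force: [-1.1, -0.0, 0.0]
opening: 1.0
grasp_force: 0.0
clock: 6.05
ee_pos: [0.4751, -0.3932, 0.0146]
eef_rot: [3.139, 0.003, 1.722]
wrist_force: [-0.1, 0.6, 6.5]
opening: 0.684
grasp_force: 65.0
clock: 6.3
ee_pos: [0.4751, -0.3933, 0.0146]
eef_rot: [3.139, 0.003, 1.722]
wrist_force: [0.3, 1.1, 6.4]
opening: 0.685
grasp_force: 65.0
```

```bash
python3 -m crank '[{"dx":0,"dy":0,"dz":-0.6,"wx":0,"wy":0,"wz":0},{"dx":0,"dy":0,"dz":-1,"wx":0,"wy":0,"wz":0},{"dx":0.5,"dy":0.24,"dz":-1,"wx":0,"wy":0,"wz":0},{"dx":1,"dy":0.48,"dz":0,"wx":0,"wy":0,"wz":0},{"dx":1,"dy":0.48,"dz":0,"wx":0,"wy":0,"wz":0}]' 
python3 -m crank '[{"dx":1,"dy":0.48,"dz":0,"wx":0,"wy":0,"wz":0},{"dx":1,"dy":0.48,"dz":0,"wx":0,"wy":0,"wz":0},{"dx":1,"dy":0.48,"dz":0,"wx":0,"wy":0,"wz":0},{"dx":1,"dy":0.48,"dz":0,"wx":0,"wy":0,"wz":0},{"dx":1,"dy":0.48,"dz":0,"wx":0,"wy":0,"wz":0}]' >/dev/null
python3 -m crank '[{"dx":1,"dy":0.48,"dz":0,"wx":0,"wy":0,"wz":0},{"dx":1,"dy":0.48,"dz":0,"wx":0,"wy":0,"wz":0},{"dx":1,"dy":0.48,"dz":0,"wx":0,"wy":0,"wz":0},{"dx":1,"dy":0.48,"dz":0,"wx":0,"wy":0,"wz":0},{"dx":0.4,"dy":0.2,"dz":0,"wx":0,"wy":0,"wz":0}]'
python3 - <<'E'
from look import *
m,im=look('w3'); go([.5745,-.0775,.019])
E
```

```text
clock: 6.72
ee_pos: [0.4957, -0.3275, 0.0803]
eef_rot: [3.137, 0.005, 1.72]
wrist_force: [-0.3, 0.3, -2.6]
opening: 0.684
grasp_force: 64.8
clock: 7.55
ee_pos: [0.5711, -0.0734, 0.0781]
eef_rot: [3.14, -0.001, 1.724]
wrist_force: [-0.8, -0.3, -1.2]
opening: 0.685
grasp_force: 64.8
cam at [ 0.562 -0.009  0.221] axis [ 0.04 -0.25 -0.97] tcp [ 0.5714 -0.0729  0.078 ] [ 3.140e+00 -1.000e-03  1.725e+00] t 7.6
move mm: tool x -5.0 y 2.3 z 59.0 yaw 1.725
```

View pics/w3.png

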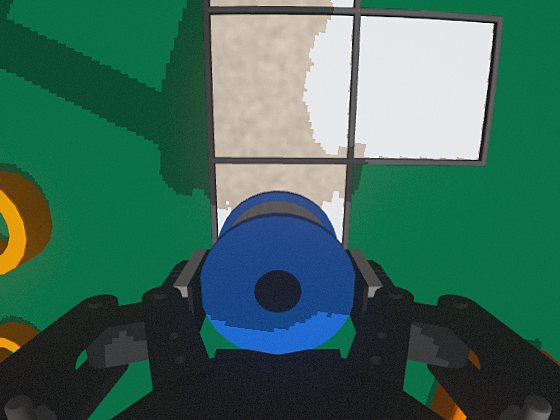

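```bash
python3 -m crank '[{"dx":-0.2,"dy":0.09,"dz":1,"wx":0,"wy":0,"wz":0},{"dx":0,"dy":0,"dz":0.8,"wx":0,"wy":0,"wz":0},{"dx":0,"dy":0,"dz":0.3,"wx":0,"wy":0,"wz":0},{"dx":0,"dy":0,"dz":0,"wx":0,"wy":0,"wz":0},{"dx":0,"dy":0,"dz":0,"wx":0,"wy":0,"wz":0}]' 
python3 - <<'E'
from look import *
d=np.load("pics/w3.npz"); m={k:d[k] for k in("K","dist","camera_from_world")}
print(ray(m,(277.5,291),.1074)," tcp .5714 -.0729; post-move:"); go([.5745,-.0775,.019])
r,_=fittray(m,d["im"]) if 0 else (0,0)
im=cams.get_image("wrist"); m=cams.camera_model("wrist"); cv2.imwrite("pics/w4.png",im[:,:,::-1])
p=proj(m,np.vstack([rect(.561,.0115,.151,[(-.047,-.047),(.047,-.047),(.047,.047),(-.047,.047),(.137,-.047),(.137,.047)],.008)])); print(np.round(p).tolist())
E
```

```text
clock: 8.02
ee_pos: [0.5727, -0.0817, 0.0248]
eef_rot: [-3.141, -0.0, 1.722]
wrist_force: [0.0, 0.7, -0.9]
opening: 0.68
grasp_force: 64.8
[ 0.57213952 -0.07122965  0.1074    ]  tcp .5714 -.0729; post-move:
move mm: tool x 3.9 y 2.4 z 5.8 yaw 1.722
[[181.0, 159.0], [375.0, 159.0], [386.0, -53.0], [171.0, -54.0], [544.0, 162.0], [566.0, -33.0]]
```

```bash
python3 -m crank '[{"dx":0.1,"dy":0.06,"dz":0.12,"wx":0,"wy":0,"wz":0},{"dx":0,"dy":0,"dz":0.1,"wx":0,"wy":0,"wz":0},{"dx":0,"dy":0,"dz":0,"wx":0,"wy":0,"wz":0},{"dx":0,"dy":0,"dz":0,"wx":0,"wy":0,"wz":0}]' 
python3 -m crank '[{"dx":0,"dy":0,"dz":0,"wx":0,"wy":0,"wz":0},{"dx":0,"dy":0,"dz":0,"wx":0,"wy":0,"wz":0},{"dx":0,"dy":0,"dz":0,"wx":0,"wy":0,"wz":0},{"dx":0,"dy":0,"dz":0,"wx":0,"wy":0,"wz":0}]' 1
python3 -m crank '[{"dx":0,"dy":0,"dz":-0.5,"wx":0,"wy":0,"wz":0},{"dx":0,"dy":0,"dz":-1,"wx":0,"wy":0,"wz":0},{"dx":0,"dy":0,"dz":-1,"wx":0,"wy":0,"wz":0},{"dx":0,"dy":0,"dz":-1,"wx":0,"wy":0,"wz":0},{"dx":0,"dy":0,"dz":-1,"wx":0,"wy":0,"wz":0}]'
python3 - <<'E'
from look import *
go([.44,.34,.17])
E
```

```text
clock: 8.4
ee_pos: [0.5744, -0.0784, 0.0196]
eef_rot: [3.141, 0.0, 1.723]
wrist_force: [0.1, 0.7, -1.8]
opening: 0.682
grasp_force: 64.8
clock: 8.73
ee_pos: [0.5745, -0.0785, 0.0196]
eef_rot: [3.141, 0.0, 1.723]
wrist_force: [-0.2, -0.7, -0.6]
opening: 1.002
grasp_force: 0.0
clock: 9.15
ee_pos: [0.574, -0.0784, 0.1329]
eef_rot: [-3.141, -0.0, 1.723]
wrist_force: [0.9, 0.9, -0.6]
opening: 0.997
grasp_force: 0.0
move mm: tool x 433.9 y -69.2 z -37.1 yaw 1.723
```

```bash
python3 -m crank '[{"dx":1,"dy":-0.1,"dz":-1,"wx":0,"wy":0,"wz":0},{"dx":1,"dy":-0.1,"dz":-1,"wx":0,"wy":0,"wz":0},{"dx":1,"dy":-0.1,"dz":0,"wx":0,"wy":0,"wz":0},{"dx":1,"dy":-0.1,"dz":0,"wx":0,"wy":0,"wz":0},{"dx":1,"dy":-0.1,"dz":0,"wx":0,"wy":0,"wz":0}]' >/dev/null
python3 -m crank '[{"dx":1,"dy":-0.1,"dz":0,"wx":0,"wy":0,"wz":0},{"dx":1,"dy":-0.1,"dz":0,"wx":0,"wy":0,"wz":0},{"dx":1,"dy":-0.1,"dz":0,"wx":0,"wy":0,"wz":0},{"dx":1,"dy":-0.1,"dz":0,"wx":0,"wy":0,"wz":0},{"dx":1,"dy":-0.1,"dz":0,"wx":0,"wy":0,"wz":0}]' >/dev/null
python3 -m crank '[{"dx":1,"dy":-0.1,"dz":0,"wx":0,"wy":0,"wz":0},{"dx":1,"dy":-0.1,"dz":0,"wx":0,"wy":0,"wz":0},{"dx":1,"dy":-0.1,"dz":0,"wx":0,"wy":0,"wz":0},{"dx":1,"dy":-0.1,"dz":0,"wx":0,"wy":0,"wz":0},{"dx":1,"dy":-0.1,"dz":0,"wx":0,"wy":0,"wz":0}]' >/dev/null
python3 -m crank '[{"dx":1,"dy":-0.1,"dz":0,"wx":0,"wy":0,"wz":0},{"dx":1,"dy":-0.1,"dz":0,"wx":0,"wy":0,"wz":0},{"dx":1,"dy":-0.1,"dz":0,"wx":0,"wy":0,"wz":0},{"dx":0.2,"dy":0,"dz":0,"wx":0,"wy":0,"wz":0},{"dx":0,"dy":0,"dz":0,"wx":0,"wy":0,"wz":0}]'
python3 - <<'E'
from look import *
m,im=look('w5')
for a in(.2,.7,1.2): r=find(m,im,"sponge",(.455,.391,a))
go([*r[:2],.012])
E
```

```text
clock: 10.82
ee_pos: [0.4605, 0.3661, 0.1818]
eef_rot: [3.141, -0.0, 1.725]
wrist_force: [-0.4, -0.1, -0.7]
opening: 1.0
grasp_force: 0.0
cam at [0.452 0.431 0.325] axis [ 0.04 -0.26 -0.97] tcp [0.4607 0.3648 0.1817] [-3.142e+00  1.000e-03  1.724e+00] t 10.87
sponge [0.4606 0.3912 0.6615] err 200.25 of 3430
sponge [0.4606 0.3912 0.6666] err 192.0 of 3430
sponge [0.4607 0.3911 0.6577] err 200.25 of 3430
move mm: tool x 26.0 y 4.0 z 169.7 yaw 1.724
```

View pics/w5.png

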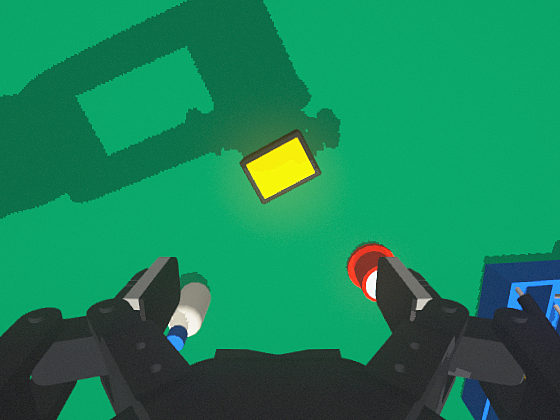

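```bash
python3 -m crank '[{"dx":1,"dy":0.16,"dz":0.4,"wx":0,"wy":0,"wz":0.2},{"dx":0,"dy":0,"dz":0.4,"wx":0,"wy":0,"wz":1},{"dx":0,"dy":0,"dz":0.4,"wx":0,"wy":0,"wz":1},{"dx":0,"dy":0,"dz":0.4,"wx":0,"wy":0,"wz":1},{"dx":0,"dy":0,"dz":0.4,"wx":0,"wy":0,"wz":1}]' >/dev/null
python3 -m crank '[{"dx":0,"dy":0,"dz":0.4,"wx":0,"wy":0,"wz":1},{"dx":0,"dy":0,"dz":0.4,"wx":0,"wy":0,"wz":1},{"dx":0,"dy":0,"dz":0.4,"wx":0,"wy":0,"wz":1},{"dx":0,"dy":0,"dz":0.4,"wx":0,"wy":0,"wz":1},{"dx":0,"dy":0,"dz":0.4,"wx":0,"wy":0,"wz":1}]' >/dev/null
python3 -m crank '[{"dx":0,"dy":0,"dz":0.4,"wx":0,"wy":0,"wz":1},{"dx":0,"dy":0,"dz":0.4,"wx":0,"wy":0,"wz":1},{"dx":0,"dy":0,"dz":0,"wx":0,"wy":0,"wz":1},{"dx":0,"dy":0,"dz":0,"wx":0,"wy":0,"wz":0},{"dx":0,"dy":0,"dz":0,"wx":0,"wy":0,"wz":0}]'
python3 - <<'E'
from look import *
m,im=look('w6')
go([.4606,.3912,.009])
E
```

```text
clock: 12.12
ee_pos: [0.4617, 0.3886, 0.0618]
eef_rot: [3.141, 0.0, 0.659]
wrist_force: [0.2, -0.5, 0.9]
opening: 1.004
grasp_force: 0.0
cam at [0.515 0.429 0.205] axis [-0.2  -0.16 -0.97] tcp [0.4618 0.389  0.0621] [ 3.141 -0.     0.659] t 12.17
move mm: tool x 0.4 y -2.5 z 53.1 yaw 0.659
```

```bash
python3 -m crank '[{"dx":0,"dy":-0.1,"dz":1,"wx":0,"wy":0,"wz":0},{"dx":0,"dy":0,"dz":1,"wx":0,"wy":0,"wz":0},{"dx":0,"dy":0,"dz":0.1,"wx":0,"wy":0,"wz":0},{"dx":0,"dy":0,"dz":0,"wx":0,"wy":0,"wz":0}]' 
python3 -m crank '[{"dx":0,"dy":0,"dz":0,"wx":0,"wy":0,"wz":0},{"dx":0,"dy":0,"dz":0,"wx":0,"wy":0,"wz":0},{"dx":0,"dy":0,"dz":0,"wx":0,"wy":0,"wz":0},{"dx":0,"dy":0,"dz":0,"wx":0,"wy":0,"wz":0},{"dx":0,"dy":0,"dz":0,"wx":0,"wy":0,"wz":0}]' -1
python3 -m crank '[{"dx":0,"dy":0,"dz":0,"wx":0,"wy":0,"wz":0},{"dx":0,"dy":0,"dz":0,"wx":0,"wy":0,"wz":0},{"dx":0,"dy":0,"dz":0,"wx":0,"wy":0,"wz":0}]'
```

```text
clock: 12.5
ee_pos: [0.4586, 0.3907, 0.0083]
eef_rot: [3.142, 0.004, 0.659]
wrist_force: [-0.4, -0.0, -0.2]
opening: 1.003
grasp_force: 0.0
clock: 12.92
ee_pos: [0.4607, 0.3926, 0.0109]
eef_rot: [3.142, -0.003, 0.658]
wrist_force: [0.6, 0.6, 5.7]
opening: 0.502
grasp_force: 62.6
clock: 13.17
ee_pos: [0.4607, 0.3926, 0.0109]
eef_rot: [3.142, -0.003, 0.658]
wrist_force: [0.3, -0.1, 6.8]
opening: 0.502
grasp_force: 62.6
```

```bash
python3 -m crank '[{"dx":0,"dy":0,"dz":-0.6,"wx":0,"wy":0,"wz":0},{"dx":0,"dy":0,"dz":-1,"wx":0,"wy":0,"wz":0.8},{"dx":0,"dy":0,"dz":-1,"wx":0,"wy":0,"wz":1},{"dx":0,"dy":0.5,"dz":-0.6,"wx":0,"wy":0,"wz":1},{"dx":0,"dy":1,"dz":0,"wx":0,"wy":0,"wz":1}]' 
python3 -m crank '[{"dx":0,"dy":1,"dz":0,"wx":0,"wy":0,"wz":1},{"dx":0,"dy":1,"dz":0,"wx":0,"wy":0,"wz":1},{"dx":0.15,"dy":1,"dz":0,"wx":0,"wy":0,"wz":0},{"dx":0.15,"dy":1,"dz":0,"wx":0,"wy":0,"wz":0},{"dx":0.15,"dy":1,"dz":0,"wx":0,"wy":0,"wz":0}]' >/dev/null
python3 -m crank '[{"dx":0.15,"dy":1,"dz":0,"wx":0,"wy":0,"wz":0},{"dx":0.15,"dy":1,"dz":0,"wx":0,"wy":0,"wz":0},{"dx":0.15,"dy":1,"dz":0,"wx":0,"wy":0,"wz":0},{"dx":0.15,"dy":1,"dz":0,"wx":0,"wy":0,"wz":0},{"dx":0.15,"dy":0.6,"dz":0,"wx":0,"wy":0,"wz":0}]'
python3 -m crank '[{"dx":0,"dy":0,"dz":0,"wx":0,"wy":0,"wz":0},{"dx":0,"dy":0,"dz":0,"wx":0,"wy":0,"wz":0}]'
python3 - <<'E'
from look import *
m,im=look('w7'); go([.5475,.1005,.015])
E
```

```text
clock: 13.58
ee_pos: [0.4777, 0.3615, 0.0935]
eef_rot: [-3.138, -0.008, 0.325]
wrist_force: [0.6, -0.7, -0.6]
opening: 0.503
grasp_force: 61.8
clock: 14.42
ee_pos: [0.5481, 0.1243, 0.0895]
eef_rot: [3.141, 0.0, 0.151]
wrist_force: [-0.3, 0.2, -0.7]
opening: 0.503
grasp_force: 61.8
clock: 14.58
ee_pos: [0.5481, 0.126, 0.0894]
eef_rot: [-3.141, -0.0, 0.15]
wrist_force: [0.2, -0.2, -0.3]
opening: 0.504
grasp_force: 61.8
cam at [0.614 0.136 0.232] axis [-0.26 -0.04 -0.97] tcp [0.5477 0.1267 0.0893] [-3.141  0.     0.151] t 14.63
move mm: tool x -4.1 y 25.9 z 74.3 yaw 0.151
```

View pics/w7.png

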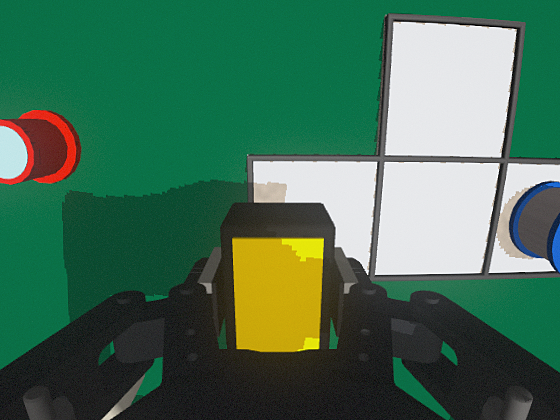

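```bash
python3 -m crank '[{"dx":-0.12,"dy":0.5,"dz":0.5,"wx":0,"wy":0,"wz":0},{"dx":0,"dy":0.54,"dz":0.5,"wx":0,"wy":0,"wz":0},{"dx":0,"dy":0,"dz":0.9,"wx":0,"wy":0,"wz":0},{"dx":0,"dy":0,"dz":0.6,"wx":0,"wy":0,"wz":0},{"dx":0,"dy":0,"dz":0.2,"wx":0,"wy":0,"wz":0}]' 
python3 -m crank '[{"dx":0,"dy":0,"dz":0.2,"wx":0,"wy":0,"wz":0},{"dx":0,"dy":0,"dz":0,"wx":0,"wy":0,"wz":0},{"dx":0,"dy":0,"dz":0,"wx":0,"wy":0,"wz":0}]'
python3 -c "
from look import *
go([.5475,.1005,.0152])"
```

```text
clock: 15.05
ee_pos: [0.5467, 0.1014, 0.0197]
eef_rot: [-3.141, 0.004, 0.153]
wrist_force: [-0.3, -0.8, -0.9]
opening: 0.503
grasp_force: 61.8
clock: 15.3
ee_pos: [0.5492, 0.1013, 0.0172]
eef_rot: [-3.142, -0.001, 0.153]
wrist_force: [0.6, 0.4, -1.0]
opening: 0.501
grasp_force: 61.8
move mm: tool x -1.8 y 0.5 z 2.0 yaw 0.153
```

```bash
python3 -m crank '[{"dx":-0.05,"dy":0,"dz":0.08,"wx":0,"wy":0,"wz":0},{"dx":0,"dy":0,"dz":0,"wx":0,"wy":0,"wz":0}]' 
python3 -m crank '[{"dx":0,"dy":0,"dz":0,"wx":0,"wy":0,"wz":0},{"dx":0,"dy":0,"dz":0,"wx":0,"wy":0,"wz":0},{"dx":0,"dy":0,"dz":0,"wx":0,"wy":0,"wz":0},{"dx":0,"dy":0,"dz":0,"wx":0,"wy":0,"wz":0}]' 1
python3 -m crank '[{"dx":0,"dy":0,"dz":-0.5,"wx":0,"wy":0,"wz":0},{"dx":0,"dy":0,"dz":-1,"wx":0,"wy":0,"wz":0},{"dx":0,"dy":0,"dz":-1,"wx":0,"wy":0,"wz":0},{"dx":-0.06,"dy":1,"dz":-1,"wx":0,"wy":0,"wz":0},{"dx":-0.06,"dy":1,"dz":-1,"wx":0,"wy":0,"wz":0}]'
python3 -m crank '[{"dx":-0.06,"dy":1,"dz":-1,"wx":0,"wy":0,"wz":0},{"dx":-0.06,"dy":1,"dz":-1,"wx":0,"wy":0,"wz":0},{"dx":0,"dy":0,"dz":-1,"wx":0,"wy":0,"wz":0},{"dx":0,"dy":0,"dz":-1,"wx":0,"wy":0,"wz":0},{"dx":0,"dy":0,"dz":0,"wx":0,"wy":0,"wz":0}]'
python3 - <<'E'
from look import *
m,im=look('w8')
for c in [(-.047,-.137),(0,0)]: print(proj(m,rect(.561,.0115,.151,[c],.008)))
E
```

```text
clock: 15.47
ee_pos: [0.5479, 0.1007, 0.0154]
eef_rot: [3.142, -0.001, 0.152]
wrist_force: [-0.4, 0.8, -1.2]
opening: 0.509
grasp_force: 61.8
clock: 15.8
ee_pos: [0.548, 0.1003, 0.0152]
eef_rot: [3.142, -0.001, 0.152]
wrist_force: [0.4, 0.3, 0.3]
opening: 0.995
grasp_force: 0.0
clock: 16.22
ee_pos: [0.5521, 0.0509, 0.1284]
eef_rot: [-3.141, 0.0, 0.154]
wrist_force: [0.9, -0.5, -0.3]
opening: 1.005
grasp_force: 0.0
clock: 16.63
ee_pos: [0.5602, -0.0004, 0.2329]
eef_rot: [3.139, -0.01, 0.15]
wrist_force: [0.5, -0.3, 0.0]
opening: 0.998
grasp_force: 0.0
cam at [0.625 0.01  0.377] axis [-0.25 -0.04 -0.97] tcp [ 0.559  -0.      0.2306] [ 3.14  -0.007  0.151] t 16.68
[[384.07777664 220.42385151]]
[[266.67407525 180.4923273 ]]
```

View pics/w8.png

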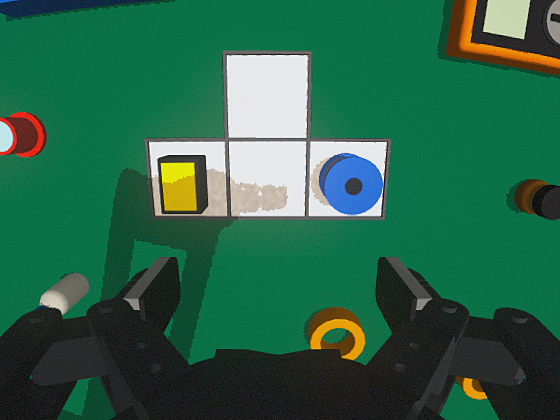

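```bash
python3 -m crank '[{"dx":-0.06,"dy":1,"dz":0.3,"wx":0,"wy":0,"wz":0},{"dx":-0.06,"dy":1,"dz":0.3,"wx":0,"wy":0,"wz":0},{"dx":-0.06,"dy":1,"dz":0.3,"wx":0,"wy":0,"wz":0},{"dx":-0.06,"dy":1,"dz":0.3,"wx":0,"wy":0,"wz":0},{"dx":-0.06,"dy":1,"dz":0.3,"wx":0,"wy":0,"wz":0}]' >/dev/null
python3 -m crank '[{"dx":-0.06,"dy":1,"dz":0.3,"wx":0,"wy":0,"wz":0},{"dx":-0.06,"dy":1,"dz":0.3,"wx":0,"wy":0,"wz":0},{"dx":-0.06,"dy":1,"dz":0.3,"wx":0,"wy":0,"wz":0},{"dx":-0.06,"dy":1,"dz":0.3,"wx":0,"wy":0,"wz":0},{"dx":-0.06,"dy":1,"dz":0.3,"wx":0,"wy":0,"wz":0}]' >/dev/null
python3 -m crank '[{"dx":-0.06,"dy":1,"dz":0.3,"wx":0,"wy":0,"wz":0},{"dx":-0.06,"dy":1,"dz":0.3,"wx":0,"wy":0,"wz":0},{"dx":0,"dy":0,"dz":0,"wx":0,"wy":0,"wz":0},{"dx":0,"dy":0,"dz":0,"wx":0,"wy":0,"wz":0}]'
python3 - <<'E'
from look import *
m,im=look('w9'); r=find(m,im,"flux",(.586,-.306)); go([*r[:2],.012])
d=np.load("pics/w8.npz"); m={k:d[k] for k in("K","dist","camera_from_world")}; im=d["im"].astype(int)
print("tray",fittray(m,d["im"],(.561,.0115,.151)))
b=((im[:,:,2]>im[:,:,1]*1.3+10)&(im[:,:,2]>im[:,:,0]*1.5)).astype(np.uint8); b=blob(b,(353,180))
print("reel",fit(m,b,cyl([(.03,.004),(.03,.048)]),(.574,-.077),[.005]*2,3),b.sum())
E
```

```text
clock: 17.85
ee_pos: [0.5833, -0.2992, 0.135]
eef_rot: [-3.139, 0.003, 0.15]
wrist_force: [-0.3, 1.3, -0.1]
opening: 0.999
grasp_force: 0.0
cam at [ 0.65  -0.289  0.278] axis [-0.26 -0.04 -0.97] tcp [ 0.5835 -0.2981  0.1357] [-3.139e+00  2.000e-03  1.510e-01] t 17.9
flux [ 0.5937 -0.3047] err 467.75 of 2515
move mm: tool x 9.1 y 8.0 z 123.7 yaw 0.151
tray ((array([0.56242607, 0.01087138, 0.1508358 ]), np.float64(190.5)), np.uint64(27418))
reel (array([ 0.57568224, -0.07598095]), np.float64(90.77777777777777)) 2996
```

View pics/ov_flux.png

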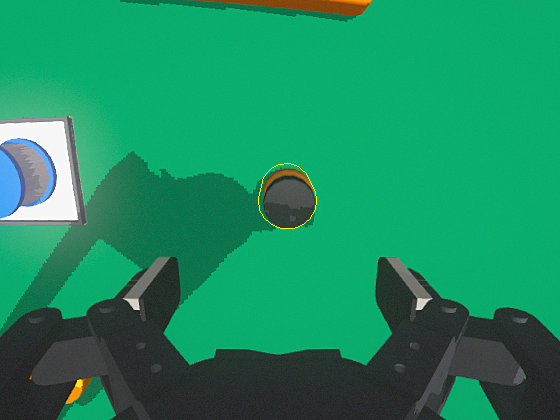

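```bash
python3 - <<'E'
from look import *
d=np.load("pics/w9.npz"); m={k:d[k] for k in("K","dist","camera_from_world")}; im=d["im"].astype(int)
r,g,b=im[:,:,0],im[:,:,1],im[:,:,2]
k=((im.max(2)-im.min(2)<25)&(im.max(2)<140)).astype(np.uint8); k=cv2.morphologyEx(k,cv2.MORPH_OPEN,np.ones((5,5),np.uint8)); k=blob(k,(289,203))
M=cv2.moments(k,True); c=(M["m10"]/M["m00"],M["m01"]/M["m00"]); print(c,k.sum(),cv2.boundingRect(k)); w=ray(m,c,.044); print(w); go([*w[:2],.012])
E
```

```text
(288.8922040423484, 202.29884504331088) 2078 (264, 176, 51, 52)
[ 0.59250159 -0.30594692  0.044     ]
move mm: tool x 7.8 y 9.1 z 123.7 yaw 0.151
```

```bash
python3 -m crank '[{"dx":0.33,"dy":0.34,"dz":1,"wx":0,"wy":0,"wz":0},{"dx":0,"dy":0,"dz":1,"wx":0,"wy":0,"wz":0},{"dx":0,"dy":0,"dz":1,"wx":0,"wy":0,"wz":0},{"dx":0,"dy":0,"dz":1,"wx":0,"wy":0,"wz":0},{"dx":0,"dy":0,"dz":0.8,"wx":0,"wy":0,"wz":0}]' 
python3 -m crank '[{"dx":0,"dy":0,"dz":0.1,"wx":0,"wy":0,"wz":0},{"dx":0,"dy":0,"dz":0,"wx":0,"wy":0,"wz":0}]'
python3 -m crank '[{"dx":0,"dy":0,"dz":0,"wx":0,"wy":0,"wz":0},{"dx":0,"dy":0,"dz":0,"wx":0,"wy":0,"wz":0},{"dx":0,"dy":0,"dz":0,"wx":0,"wy":0,"wz":0},{"dx":0,"dy":0,"dz":0,"wx":0,"wy":0,"wz":0},{"dx":0,"dy":0,"dz":0,"wx":0,"wy":0,"wz":0}]' -1
python3 -m crank '[{"dx":0,"dy":0,"dz":0,"wx":0,"wy":0,"wz":0},{"dx":0,"dy":0,"dz":0,"wx":0,"wy":0,"wz":0},{"dx":0,"dy":0,"dz":0,"wx":0,"wy":0,"wz":0}]'
```

```text
clock: 18.32
ee_pos: [0.5931, -0.3035, 0.0157]
eef_rot: [-3.14, 0.001, 0.153]
wrist_force: [-0.3, -0.2, -0.4]
opening: 1.003
grasp_force: 0.0
clock: 18.48
ee_pos: [0.5927, -0.3037, 0.0134]
eef_rot: [-3.139, 0.003, 0.153]
wrist_force: [0.8, 0.3, 0.5]
opening: 0.996
grasp_force: 0.0
clock: 18.9
ee_pos: [0.5951, -0.3063, 0.0167]
eef_rot: [3.14, -0.003, 0.152]
wrist_force: [0.2, 1.3, 5.3]
opening: 0.431
grasp_force: 59.4
clock: 19.15
ee_pos: [0.5951, -0.3064, 0.0168]
eef_rot: [3.14, -0.003, 0.152]
wrist_force: [-0.2, 0.9, 6.4]
opening: 0.427
grasp_force: 59.5
```

```bash
python3 -m crank '[{"dx":0,"dy":0,"dz":-0.6,"wx":0,"wy":0,"wz":0},{"dx":0,"dy":0,"dz":-1,"wx":0,"wy":0,"wz":0},{"dx":0,"dy":-0.5,"dz":-1,"wx":0,"wy":0,"wz":0},{"dx":0.05,"dy":-1,"dz":-1,"wx":0,"wy":0,"wz":0},{"dx":0.05,"dy":-1,"dz":0,"wx":0,"wy":0,"wz":0}]' 
python3 -m crank '[{"dx":0.05,"dy":-1,"dz":0,"wx":0,"wy":0,"wz":0},{"dx":0.05,"dy":-1,"dz":0,"wx":0,"wy":0,"wz":0},{"dx":0.05,"dy":-1,"dz":0,"wx":0,"wy":0,"wz":0},{"dx":0.05,"dy":-1,"dz":0,"wx":0,"wy":0,"wz":0},{"dx":0.05,"dy":-1,"dz":0,"wx":0,"wy":0,"wz":0}]' >/dev/null
python3 -m crank '[{"dx":0.05,"dy":-1,"dz":0,"wx":0,"wy":0,"wz":0},{"dx":0.05,"dy":-1,"dz":0,"wx":0,"wy":0,"wz":0},{"dx":0.05,"dy":-1,"dz":0,"wx":0,"wy":0,"wz":0},{"dx":0.05,"dy":-0.8,"dz":0,"wx":0,"wy":0,"wz":0},{"dx":0,"dy":-0.5,"dz":0,"wx":0,"wy":0,"wz":0}]'
python3 -m crank '[{"dx":0,"dy":0,"dz":0,"wx":0,"wy":0,"wz":0},{"dx":0,"dy":0,"dz":0,"wx":0,"wy":0,"wz":0}]'
python3 - <<'E'
from look import *
m,im=look('w10'); go([.562,.011,.021])
E
```

```text
clock: 19.57
ee_pos: [0.5904, -0.2457, 0.1105]
eef_rot: [3.135, -0.009, 0.15]
wrist_force: [1.4, 0.2, -0.3]
opening: 0.43
grasp_force: 59.6
clock: 20.4
ee_pos: [0.5624, -0.0101, 0.1051]
eef_rot: [-3.141, -0.0, 0.153]
wrist_force: [0.5, 0.2, -0.1]
opening: 0.429
grasp_force: 59.6
clock: 20.57
ee_pos: [0.563, -0.0121, 0.105]
eef_rot: [3.141, -0.0, 0.153]
wrist_force: [0.5, -0.6, -1.2]
opening: 0.428
grasp_force: 59.6
cam at [ 0.629 -0.002  0.248] axis [-0.25 -0.04 -0.97] tcp [ 0.5632 -0.0127  0.105 ] [ 3.141 -0.     0.152] t 20.62
move mm: tool x 2.4 y -23.6 z 84.0 yaw 0.152
```

View pics/w10.png

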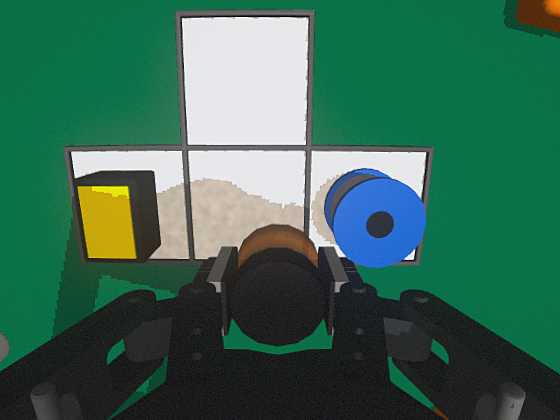

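```bash
python3 - <<'E'
from look import *
d=np.load("pics/w10.npz"); m={k:d[k] for k in("K","dist","camera_from_world")}
w=ray(m,(279,296),.134); print(w)
print("tray",fittray(m,d["im"],(.562,.011,.151))[0])
go([.562-w[0]+.5632,.011-w[1]-.0127,.0215])
E
```

```text
[ 0.56395035 -0.01245857  0.134     ]
tray (array([0.56186766, 0.01104716, 0.14886086]), np.float64(65410.25))
move mm: tool x 1.6 y -23.5 z 83.5 yaw 0.152
```

```bash
python3 -m crank '[{"dx":0.06,"dy":-0.94,"dz":0.2,"wx":0,"wy":0,"wz":0},{"dx":0,"dy":0,"dz":1,"wx":0,"wy":0,"wz":0},{"dx":0,"dy":0,"dz":1,"wx":0,"wy":0,"wz":0},{"dx":0,"dy":0,"dz":0.7,"wx":0,"wy":0,"wz":0},{"dx":0,"dy":0,"dz":0.2,"wx":0,"wy":0,"wz":0}]' 
python3 -m crank '[{"dx":0,"dy":0,"dz":0.2,"wx":0,"wy":0,"wz":0},{"dx":0,"dy":0,"dz":0,"wx":0,"wy":0,"wz":0},{"dx":0,"dy":0,"dz":0,"wx":0,"wy":0,"wz":0}]'
python3 -c "
from look import *
go([.562,.011,.0208])"
```

```text
clock: 21.03
ee_pos: [0.5591, 0.0101, 0.0247]
eef_rot: [-3.141, 0.005, 0.15]
wrist_force: [-0.4, -0.2, -0.8]
opening: 0.434
grasp_force: 59.7
clock: 21.28
ee_pos: [0.5617, 0.0107, 0.0229]
eef_rot: [3.141, -0.001, 0.151]
wrist_force: [0.0, -0.2, 0.3]
opening: 0.432
grasp_force: 59.7
move mm: tool x 0.3 y -0.3 z 2.1 yaw 0.151
```

```bash
python3 -m crank '[{"dx":0,"dy":0,"dz":0.08,"wx":0,"wy":0,"wz":0},{"dx":0,"dy":0,"dz":0,"wx":0,"wy":0,"wz":0}]' 
python3 -m crank '[{"dx":0,"dy":0,"dz":0,"wx":0,"wy":0,"wz":0},{"dx":0,"dy":0,"dz":0,"wx":0,"wy":0,"wz":0},{"dx":0,"dy":0,"dz":0,"wx":0,"wy":0,"wz":0}]' 0.3
python3 -m crank '[{"dx":0,"dy":0,"dz":-0.5,"wx":0,"wy":0,"wz":0},{"dx":0,"dy":0,"dz":-1,"wx":0,"wy":0,"wz":0},{"dx":0,"dy":0,"dz":-1,"wx":0,"wy":0,"wz":0},{"dx":0.1,"dy":-0.5,"dz":-1,"wx":0,"wy":0,"wz":0},{"dx":0.2,"dy":-1,"dz":-1,"wx":0,"wy":0,"wz":0}]'
python3 -m crank '[{"dx":0.2,"dy":-1,"dz":-0.6,"wx":0,"wy":0,"wz":0},{"dx":0.2,"dy":-1,"dz":0,"wx":0,"wy":0,"wz":0},{"dx":0.2,"dy":-1,"dz":0,"wx":0,"wy":0,"wz":0},{"dx":0.2,"dy":-1,"dz":0,"wx":0,"wy":0,"wz":0},{"dx":0.2,"dy":-1,"dz":0,"wx":0,"wy":0,"wz":0}]' 1 >/dev/null
python3 -m crank '[{"dx":0.2,"dy":-1,"dz":0,"wx":0,"wy":0,"wz":0},{"dx":0.2,"dy":-1,"dz":0,"wx":0,"wy":0,"wz":0},{"dx":0.2,"dy":-1,"dz":0,"wx":0,"wy":0,"wz":0},{"dx":0.1,"dy":-0.8,"dz":0,"wx":0,"wy":0,"wz":0},{"dx":0,"dy":0,"dz":0,"wx":0,"wy":0,"wz":0}]'
python3 -m crank '[{"dx":0,"dy":0,"dz":0,"wx":0,"wy":0,"wz":0}]' >/dev/null
python3 - <<'E'
from look import *
m,im=look('w11'); r=find(m,im,"loupe",(.570,.297)); go([*r[:2],.014])
E
```

```text
clock: 21.45
ee_pos: [0.5616, 0.0111, 0.0211]
eef_rot: [3.141, -0.002, 0.152]
wrist_force: [-0.2, 0.7, -1.1]
opening: 0.432
grasp_force: 59.7
clock: 21.7
ee_pos: [0.5612, 0.0114, 0.0208]
eef_rot: [3.141, -0.001, 0.152]
wrist_force: [0.2, -0.2, -0.4]
opening: 0.646
grasp_force: 0.0
clock: 22.12
ee_pos: [0.5625, 0.0479, 0.134]
eef_rot: [3.14, 0.0, 0.149]
wrist_force: [0.8, 0.3, -0.8]
opening: 0.649
grasp_force: 0.0
clock: 22.95
ee_pos: [0.5713, 0.2777, 0.148]
eef_rot: [-3.139, -0.001, 0.155]
wrist_force: [0.7, -0.0, 0.6]
opening: 1.005
grasp_force: 0.0
cam at [0.637 0.285 0.291] axis [-0.25 -0.04 -0.97] tcp [0.5709 0.2734 0.1477] [3.141 0.    0.153] t 23.08
loupe [0.5732 0.2976] err 88.0 of 2983
move mm: tool x 6.0 y -23.6 z 133.7 yaw 0.153
```

View pics/ov_loupe.png

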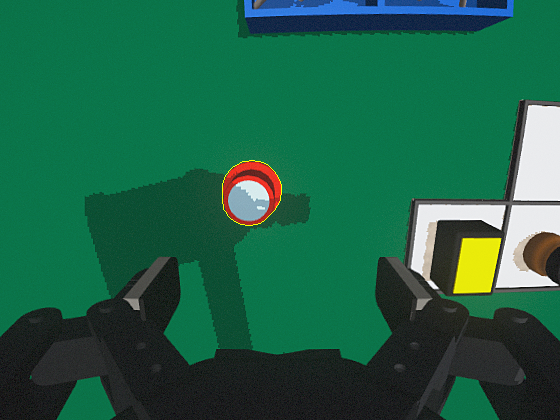

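```bash
python3 -m crank '[{"dx":0.24,"dy":-0.94,"dz":0.6,"wx":0,"wy":0,"wz":0},{"dx":0,"dy":0,"dz":1,"wx":0,"wy":0,"wz":0},{"dx":0,"dy":0,"dz":1,"wx":0,"wy":0,"wz":0},{"dx":0,"dy":0,"dz":1,"wx":0,"wy":0,"wz":0},{"dx":0,"dy":0,"dz":1,"wx":0,"wy":0,"wz":0}]' 
python3 -m crank '[{"dx":0,"dy":0,"dz":0.8,"wx":0,"wy":0,"wz":0},{"dx":0,"dy":0,"dz":0.15,"wx":0,"wy":0,"wz":0},{"dx":0,"dy":0,"dz":0,"wx":0,"wy":0,"wz":0}]'
python3 -m crank '[{"dx":0,"dy":0,"dz":0,"wx":0,"wy":0,"wz":0},{"dx":0,"dy":0,"dz":0,"wx":0,"wy":0,"wz":0},{"dx":0,"dy":0,"dz":0,"wx":0,"wy":0,"wz":0},{"dx":0,"dy":0,"dz":0,"wx":0,"wy":0,"wz":0},{"dx":0,"dy":0,"dz":0,"wx":0,"wy":0,"wz":0}]' -1
python3 -m crank '[{"dx":0,"dy":0,"dz":0,"wx":0,"wy":0,"wz":0},{"dx":0,"dy":0,"dz":0,"wx":0,"wy":0,"wz":0},{"dx":0,"dy":0,"dz":0,"wx":0,"wy":0,"wz":0}]'
```

```text
clock: 23.5
ee_pos: [0.5738, 0.2961, 0.0321]
eef_rot: [3.141, -0.0, 0.151]
wrist_force: [0.2, -0.3, 0.5]
opening: 0.999
grasp_force: 0.0
clock: 23.75
ee_pos: [0.5724, 0.2957, 0.0075]
eef_rot: [3.14, 0.004, 0.151]
wrist_force: [-0.0, 0.2, -0.1]
opening: 1.004
grasp_force: 0.0
clock: 24.17
ee_pos: [0.575, 0.2981, 0.0109]
eef_rot: [-3.141, -0.003, 0.152]
wrist_force: [0.4, -1.0, 5.6]
opening: 0.45
grasp_force: 60.3
clock: 24.42
ee_pos: [0.575, 0.2981, 0.011]
eef_rot: [-3.141, -0.003, 0.152]
wrist_force: [0.0, -0.9, 6.5]
opening: 0.446
grasp_force: 60.3
```

```bash
python3 -m crank '[{"dx":0,"dy":0,"dz":-0.6,"wx":0,"wy":0,"wz":0},{"dx":0,"dy":0,"dz":-1,"wx":0,"wy":0,"wz":0},{"dx":0,"dy":0.5,"dz":-1,"wx":0,"wy":0,"wz":0},{"dx":0,"dy":1,"dz":-1,"wx":0,"wy":0,"wz":0},{"dx":0,"dy":1,"dz":0,"wx":0,"wy":0,"wz":0}]' 
python3 -m crank '[{"dx":0.1,"dy":1,"dz":0,"wx":0,"wy":0,"wz":0},{"dx":0.1,"dy":1,"dz":0,"wx":0,"wy":0,"wz":0},{"dx":0.1,"dy":1,"dz":0,"wx":0,"wy":0,"wz":0},{"dx":0.1,"dy":1,"dz":0,"wx":0,"wy":0,"wz":0},{"dx":0.1,"dy":1,"dz":0,"wx":0,"wy":0,"wz":0}]' >/dev/null
python3 -m crank '[{"dx":0.2,"dy":1,"dz":0,"wx":0,"wy":0,"wz":0},{"dx":0.2,"dy":0.8,"dz":0,"wx":0,"wy":0,"wz":0},{"dx":0,"dy":0.5,"dz":0,"wx":0,"wy":0,"wz":0},{"dx":0,"dy":0,"dz":0,"wx":0,"wy":0,"wz":0},{"dx":0,"dy":0,"dz":0,"wx":0,"wy":0,"wz":0}]'
python3 - <<'E'
from look import *
m,im=look('w12'); go([.651,.0245,.0155])
k=((im[:,:,0].astype(int)>90)&(im[:,:,0]>1.6*im[:,:,1])&(im[:,:,0]>1.6*im[:,:,2])).astype(np.uint8); k=blob(k,(280,280)); print(cv2.boundingRect(k),k.sum())
E
```

```text
clock: 24.83
ee_pos: [0.5866, 0.2373, 0.1048]
eef_rot: [-3.14, -0.01, 0.154]
wrist_force: [0.5, 0.2, 0.3]
opening: 0.454
grasp_force: 60.3
clock: 25.67
ee_pos: [0.6325, 0.0588, 0.099]
eef_rot: [-3.141, 0.001, 0.15]
wrist_force: [0.1, 0.8, -0.9]
opening: 0.449
grasp_force: 60.3
cam at [0.698 0.069 0.242] axis [-0.26 -0.04 -0.97] tcp [0.6323 0.0595 0.099 ] [-3.141e+00  1.000e-03  1.510e-01] t 25.72
move mm: tool x 13.2 y 37.4 z 83.5 yaw 0.151
(227, 212, 102, 136) 10948
```

View pics/w12.png

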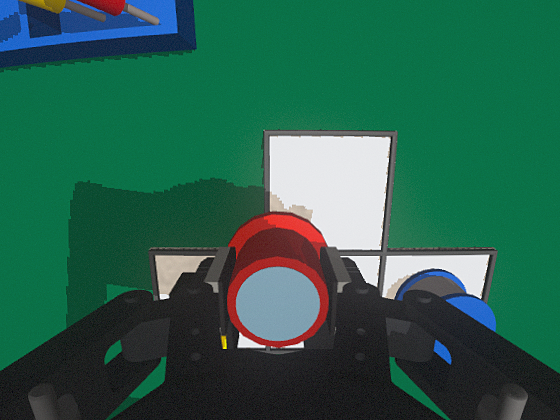

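```bash
python3 - <<'E'
from look import *
d=np.load("pics/w12.npz"); m={k:d[k] for k in("K","dist","camera_from_world")}
print(ray(m,(278,298.5),.130))
print(proj(m,rect(.562,.011,.151,[(.135,-.045),(.135,.045),(.045,-.045)],.008)))
E
python3 -m crank '[{"dx":0.5,"dy":0.8,"dz":0,"wx":0,"wy":0,"wz":0},{"dx":0,"dy":0.7,"dz":0.5,"wx":0,"wy":0,"wz":0},{"dx":0,"dy":0,"dz":1,"wx":0,"wy":0,"wz":0},{"dx":0,"dy":0,"dz":1,"wx":0,"wy":0,"wz":0},{"dx":0,"dy":0,"dz":0.5,"wx":0,"wy":0,"wz":0}]' 
python3 -m crank '[{"dx":0,"dy":0,"dz":0.1,"wx":0,"wy":0,"wz":0},{"dx":0,"dy":0,"dz":0,"wx":0,"wy":0,"wz":0},{"dx":0,"dy":0,"dz":0,"wx":0,"wy":0,"wz":0}]'
python3 -c "
from look import *
go([.651,.0245,.0152])"
```

```text
[0.63355257 0.05870377 0.13      ]
[[394.35985803 133.27829935]
 [265.50574103 132.45010565]
 [383.97019467 253.24453007]]
clock: 26.13
ee_pos: [0.6487, 0.0251, 0.0215]
eef_rot: [-3.14, 0.004, 0.153]
wrist_force: [-0.5, 0.3, -0.6]
opening: 0.45
grasp_force: 60.4
clock: 26.38
ee_pos: [0.6516, 0.0245, 0.0223]
eef_rot: [3.142, -0.001, 0.153]
wrist_force: [-0.5, 0.1, -0.5]
opening: 0.455
grasp_force: 60.4
move mm: tool x -0.6 y -0.1 z 7.1 yaw 0.153
```

```bash
python3 -m crank '[{"dx":-0.06,"dy":0,"dz":0.16,"wx":0,"wy":0,"wz":0},{"dx":0,"dy":0,"dz":0.1,"wx":0,"wy":0,"wz":0},{"dx":0,"dy":0,"dz":0,"wx":0,"wy":0,"wz":0},{"dx":0,"dy":0,"dz":0,"wx":0,"wy":0,"wz":0}]' 
python3 -m crank '[{"dx":0,"dy":0,"dz":0,"wx":0,"wy":0,"wz":0},{"dx":0,"dy":0,"dz":0,"wx":0,"wy":0,"wz":0},{"dx":0,"dy":0,"dz":0,"wx":0,"wy":0,"wz":0}]' 0.3
python3 -m crank '[{"dx":0,"dy":0,"dz":-0.5,"wx":0,"wy":0,"wz":0},{"dx":0,"dy":0,"dz":-1,"wx":0,"wy":0,"wz":0},{"dx":0,"dy":0,"dz":-1,"wx":0,"wy":0,"wz":0},{"dx":0,"dy":0,"dz":-1,"wx":0,"wy":0,"wz":0},{"dx":-0.5,"dy":0.3,"dz":-1,"wx":0,"wy":0,"wz":0}]'
python3 -m crank '[{"dx":-1,"dy":0.64,"dz":-0.6,"wx":0,"wy":0,"wz":0},{"dx":-1,"dy":0.64,"dz":0,"wx":0,"wy":0,"wz":0},{"dx":-1,"dy":0.64,"dz":0,"wx":0,"wy":0,"wz":0},{"dx":-1,"dy":0.64,"dz":0,"wx":0,"wy":0,"wz":0},{"dx":-1,"dy":0.64,"dz":0,"wx":0,"wy":0,"wz":0}]' 1 >/dev/null
python3 -m crank '[{"dx":-1,"dy":0.64,"dz":0,"wx":0,"wy":0,"wz":0},{"dx":-1,"dy":0.64,"dz":0,"wx":0,"wy":0,"wz":0},{"dx":-1,"dy":0.64,"dz":0,"wx":0,"wy":0,"wz":0},{"dx":-1,"dy":0.64,"dz":0,"wx":0,"wy":0,"wz":0},{"dx":-1,"dy":0.64,"dz":0,"wx":0,"wy":0,"wz":0}]' >/dev/null
python3 -m crank '[{"dx":-1,"dy":0.64,"dz":0,"wx":0,"wy":0,"wz":0},{"dx":-0.8,"dy":0.64,"dz":0,"wx":0,"wy":0,"wz":0},{"dx":0,"dy":0,"dz":0,"wx":0,"wy":0,"wz":0},{"dx":0,"dy":0,"dz":0,"wx":0,"wy":0,"wz":0}]'
python3 - <<'E'
from look import *
m,im=look('w13'); r=find(m,im,"tape",(.373,-.221,.026),[.005,.005,.003]); go([*r[:2],.002])
E
```

```text
clock: 26.72
ee_pos: [0.6497, 0.0234, 0.0155]
eef_rot: [3.141, -0.001, 0.152]
wrist_force: [0.0, -0.1, -0.8]
opening: 0.45
grasp_force: 60.4
clock: 26.97
ee_pos: [0.6498, 0.0233, 0.0154]
eef_rot: [3.142, -0.001, 0.152]
wrist_force: [-0.8, 0.2, 0.2]
opening: 0.653
grasp_force: 0.0
clock: 27.38
ee_pos: [0.6406, 0.0152, 0.1299]
eef_rot: [-3.141, -0.004, 0.153]
wrist_force: [0.6, -0.4, 0.2]
opening: 0.647
grasp_force: 0.0
clock: 28.55
ee_pos: [0.3753, -0.2212, 0.1435]
eef_rot: [3.141, -0.001, 0.149]
wrist_force: [-0.5, 0.0, -0.0]
opening: 0.997
grasp_force: 0.0
cam at [ 0.441 -0.211  0.287] axis [-0.25 -0.04 -0.97] tcp [ 0.3761 -0.2207  0.1434] [ 3.141e+00 -2.000e-03  1.500e-01] t 28.6
tape [ 0.3782 -0.2195  0.0255] err 56.5 of 3154
move mm: tool x 2.3 y -0.9 z 141.4 yaw 0.150
```

View pics/ov_tape.png

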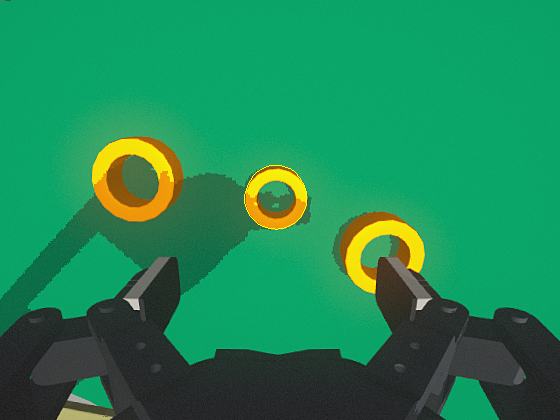

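```bash
python3 -m crank '[{"dx":0.09,"dy":-0.04,"dz":0.8,"wx":0,"wy":0,"wz":0},{"dx":0,"dy":0,"dz":1,"wx":0,"wy":0,"wz":0},{"dx":0,"dy":0,"dz":1,"wx":0,"wy":0,"wz":0},{"dx":0,"dy":0,"dz":1,"wx":0,"wy":0,"wz":0},{"dx":0,"dy":0,"dz":1,"wx":0,"wy":0,"wz":0}]' 0.7
python3 -m crank '[{"dx":0,"dy":0,"dz":0.5,"wx":0,"wy":0,"wz":0},{"dx":0,"dy":0,"dz":0.3,"wx":0,"wy":0,"wz":0},{"dx":0,"dy":0,"dz":0,"wx":0,"wy":0,"wz":0},{"dx":0,"dy":0,"dz":0,"wx":0,"wy":0,"wz":0}]'
python3 -m crank '[{"dx":0,"dy":0,"dz":0,"wx":0,"wy":0,"wz":0},{"dx":0,"dy":0,"dz":0,"wx":0,"wy":0,"wz":0},{"dx":0,"dy":0,"dz":0,"wx":0,"wy":0,"wz":0},{"dx":0,"dy":0,"dz":0,"wx":0,"wy":0,"wz":0},{"dx":0,"dy":0,"dz":0,"wx":0,"wy":0,"wz":0}]' -1
python3 -m crank '[{"dx":0,"dy":0,"dz":0,"wx":0,"wy":0,"wz":0},{"dx":0,"dy":0,"dz":0,"wx":0,"wy":0,"wz":0},{"dx":0,"dy":0,"dz":0,"wx":0,"wy":0,"wz":0}]'
```

```text
clock: 29.02
ee_pos: [0.3795, -0.2185, 0.022]
eef_rot: [3.14, -0.002, 0.153]
wrist_force: [0.0, -0.1, -0.3]
opening: 0.849
grasp_force: 0.0
clock: 29.35
ee_pos: [0.3786, -0.2187, 0.0026]
eef_rot: [-3.142, -0.0, 0.153]
wrist_force: [0.1, 0.8, 0.1]
opening: 0.851
grasp_force: 0.0
clock: 29.77
ee_pos: [0.3789, -0.2195, 0.0041]
eef_rot: [3.14, -0.003, 0.151]
wrist_force: [0.2, 0.8, 5.6]
opening: 0.575
grasp_force: 61.7
clock: 30.02
ee_pos: [0.3789, -0.2195, 0.0041]
eef_rot: [3.14, -0.003, 0.151]
wrist_force: [-0.2, 0.9, 6.1]
opening: 0.576
grasp_force: 61.7
```

```bash
python3 -m crank '[{"dx":0,"dy":0,"dz":-0.6,"wx":0,"wy":0,"wz":0},{"dx":0,"dy":0,"dz":-1,"wx":0,"wy":0,"wz":0},{"dx":0,"dy":0,"dz":-1,"wx":0,"wy":0,"wz":0},{"dx":0.5,"dy":-0.26,"dz":-1,"wx":0,"wy":0,"wz":0},{"dx":1,"dy":-0.52,"dz":-0.4,"wx":0,"wy":0,"wz":0}]' 
python3 -m crank '[{"dx":1,"dy":-0.52,"dz":0,"wx":0,"wy":0,"wz":0},{"dx":1,"dy":-0.52,"dz":0,"wx":0,"wy":0,"wz":0},{"dx":1,"dy":-0.52,"dz":0,"wx":0,"wy":0,"wz":0},{"dx":1,"dy":-0.52,"dz":0,"wx":0,"wy":0,"wz":0},{"dx":0.5,"dy":-0.52,"dz":0,"wx":0,"wy":0,"wz":0}]' >/dev/null
python3 -m crank '[{"dx":0,"dy":-0.52,"dz":0,"wx":0,"wy":0,"wz":0},{"dx":0,"dy":0,"dz":0,"wx":0,"wy":0,"wz":0},{"dx":0,"dy":0,"dz":0,"wx":0,"wy":0,"wz":0},{"dx":0,"dy":0,"dz":0,"wx":0,"wy":0,"wz":0}]'
python3 - <<'E'
from look import *
m,im=look('w14'); go([.5755,-.0768,.053])
E
```

```text
clock: 30.43
ee_pos: [0.4119, -0.1955, 0.1064]
eef_rot: [3.138, -0.003, 0.149]
wrist_force: [1.2, -0.9, 0.1]
opening: 0.577
grasp_force: 62.3
clock: 31.18
ee_pos: [0.51, -0.1003, 0.1028]
eef_rot: [3.141, 0.001, 0.152]
wrist_force: [0.1, -0.4, -0.4]
opening: 0.572
grasp_force: 62.3
cam at [ 0.576 -0.09   0.246] axis [-0.26 -0.04 -0.97] tcp [ 0.5102 -0.1006  0.1027] [3.141e+00 1.000e-03 1.510e-01] t 31.23
move mm: tool x 68.1 y -13.7 z 49.7 yaw 0.151
```

View pics/w14.png

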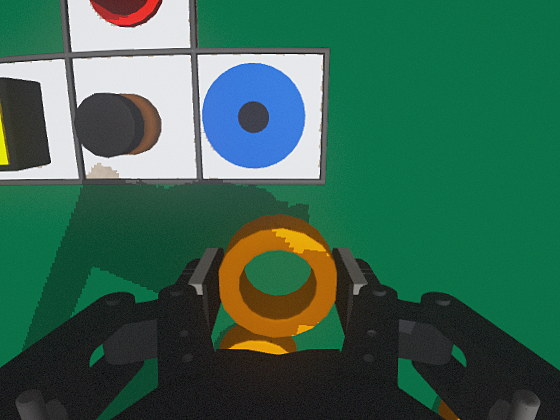

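```bash
python3 - <<'E'
from look import *
d=np.load("pics/w14.npz"); m={k:d[k] for k in("K","dist","camera_from_world")}; im=d["im"].astype(int)
k=((im[:,:,2]>im[:,:,1]*1.3+10)&(im[:,:,2]>im[:,:,0]*1.5)).astype(np.uint8); k=blob(k,(253,117))
r,e=fit(m,k,cyl([(.03,.004),(.03,.048)]),(.575,-.077),[.004]*2,3); print("reel",r,e,k.sum(),ray(m,(253.5,117),.048))
h=.1027-.0041
k=((im[:,:,0]>60)&(im[:,:,0]>1.15*im[:,:,1])&(im[:,:,1]>1.8*im[:,:,2])).astype(np.uint8); k[340:]=0; b=blob(k,(278,325)); 
w,e=fit(m,b,cyl([(.026,h),(.026,h+.022)]),(.51,-.1),[.004]*2,3); print("tape",w,e,b.sum(),cv2.boundingRect(b),ray(m,(278,279),h+.022))
s=sensors.state()["ee_pos"]; go([*(r-w+s[:2]),.0525])
E
```

```text
reel [ 0.57524689 -0.07583555] 113.55555555555556 8523 [ 0.57526767 -0.07616926  0.048     ]
tape [ 0.50824546 -0.1004807 ] 754.8888888888888 12030 (218, 214, 119, 126) [ 0.51246964 -0.1000977   0.1206    ]
move mm: tool x 69.9 y -14.3 z 50.2 yaw 0.151
```

```bash
python3 -m crank '[{"dx":1,"dy":-0.3,"dz":0,"wx":0,"wy":0,"wz":0},{"dx":1,"dy":-0.28,"dz":0,"wx":0,"wy":0,"wz":0},{"dx":0.74,"dy":0,"dz":0.6,"wx":0,"wy":0,"wz":0},{"dx":0,"dy":0,"dz":0.7,"wx":0,"wy":0,"wz":0},{"dx":0,"dy":0,"dz":0.4,"wx":0,"wy":0,"wz":0}]' 
python3 -m crank '[{"dx":0,"dy":0,"dz":0.1,"wx":0,"wy":0,"wz":0},{"dx":0,"dy":0,"dz":0,"wx":0,"wy":0,"wz":0},{"dx":0,"dy":0,"dz":0,"wx":0,"wy":0,"wz":0}]'
python3 -c "
from look import *
go([.5753,-.076,.0525])"
```

```text
clock: 31.65
ee_pos: [0.5769, -0.0761, 0.0589]
eef_rot: [3.142, 0.001, 0.151]
wrist_force: [-0.7, 0.5, -0.2]
opening: 0.577
grasp_force: 62.3
clock: 31.9
ee_pos: [0.576, -0.0758, 0.0577]
eef_rot: [-3.141, 0.001, 0.151]
wrist_force: [0.6, -0.3, -0.4]
opening: 0.574
grasp_force: 62.3
move mm: tool x -0.7 y 0.1 z 5.2 yaw 0.151
```

Lower, release, rise, and move over to check.

```bash
python3 -m crank '[{"dx":-0.03,"dy":0,"dz":0.1,"wx":0,"wy":0,"wz":0},{"dx":0,"dy":0,"dz":0.08,"wx":0,"wy":0,"wz":0},{"dx":0,"dy":0,"dz":0,"wx":0,"wy":0,"wz":0},{"dx":0,"dy":0,"dz":0,"wx":0,"wy":0,"wz":0}]' 
python3 -m crank '[{"dx":0,"dy":0,"dz":0,"wx":0,"wy":0,"wz":0},{"dx":0,"dy":0,"dz":0,"wx":0,"wy":0,"wz":0},{"dx":0,"dy":0,"dz":0,"wx":0,"wy":0,"wz":0}]' 0.6
python3 -m crank '[{"dx":0,"dy":0,"dz":-0.4,"wx":0,"wy":0,"wz":0},{"dx":0,"dy":0,"dz":-1,"wx":0,"wy":0,"wz":0},{"dx":0,"dy":0,"dz":-1,"wx":0,"wy":0,"wz":0},{"dx":0,"dy":0,"dz":-1,"wx":0,"wy":0,"wz":0},{"dx":-0.4,"dy":-1,"dz":-1,"wx":0,"wy":0,"wz":0}]'
python3 -m crank '[{"dx":-0.4,"dy":-1,"dz":-1,"wx":0,"wy":0,"wz":0},{"dx":-0.4,"dy":-1,"dz":-1,"wx":0,"wy":0,"wz":0},{"dx":0,"dy":0,"dz":-1,"wx":0,"wy":0,"wz":0},{"dx":0,"dy":0,"dz":0,"wx":0,"wy":0,"wz":0},{"dx":0,"dy":0,"dz":0,"wx":0,"wy":0,"wz":0}]'
python3 - <<'E'
from look import *
m,im=look('w15')
t,e=fittray(m,im,(.562,.011,.151))[0]; print("tray",t,e)
im2=im.astype(int)
k=((im2[:,:,2]>im2[:,:,1]*1.3+10)&(im2[:,:,2]>im2[:,:,0]*1.5)).astype(np.uint8)
y=((im2[:,:,0]>60)&(im2[:,:,0]>1.15*im2[:,:,1])&(im2[:,:,1]>1.8*im2[:,:,2])).astype(np.uint8)
b=blob(y,proj(m,[[.575,-.076+.022,.065]])[0]); w,e=fit(m,b,cyl([(.026,.048),(.026,.07)]),(.575,-.076),[.004]*2,3); print("tape",w,e,b.sum())
E
```

```text
clock: 32.23
ee_pos: [0.5761, -0.0754, 0.0534]
eef_rot: [3.141, -0.0, 0.152]
wrist_force: [0.1, -0.1, -0.6]
opening: 0.569
grasp_force: 62.3
clock: 32.48
ee_pos: [0.5763, -0.0753, 0.0533]
eef_rot: [3.141, -0.0, 0.152]
wrist_force: [-0.9, -0.1, -0.0]
opening: 0.796
grasp_force: 0.0
clock: 32.9
ee_pos: [0.5658, -0.0552, 0.1653]
eef_rot: [3.138, -0.004, 0.149]
wrist_force: [1.4, 0.0, 0.5]
opening: 0.802
grasp_force: 0.0
clock: 33.32
ee_pos: [0.5363, -0.0055, 0.2408]
eef_rot: [3.14, -0.005, 0.153]
wrist_force: [0.5, -0.4, -0.2]
opening: 0.801
grasp_force: 0.0
cam at [0.601 0.005 0.384] axis [-0.25 -0.04 -0.97] tcp [ 0.5354 -0.0057  0.2392] [ 3.141e+00 -2.000e-03  1.520e-01] t 33.37
tray [0.56269842 0.01096733 0.15247045] 284.75
tape [ 0.57603859 -0.07507109] 246.66666666666666 2265
```

View pics/w15.png

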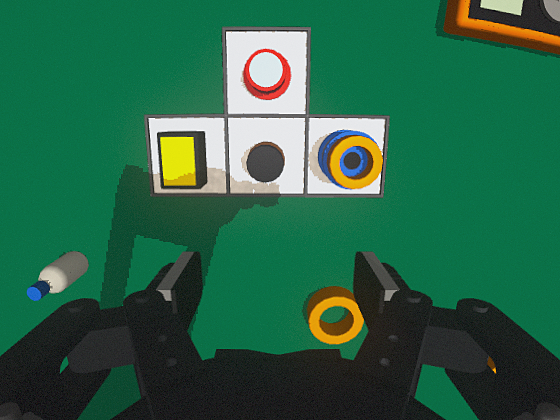

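```bash
python3 - <<'E'
from look import *
from station import robot
d=np.load("pics/w15.npz"); m={k:d[k] for k in("K","dist","camera_from_world")}
im=d["im"].astype(int); y=((im[:,:,0]>90)&(im[:,:,1]>.85*im[:,:,0])&(im[:,:,2]<.4*im[:,:,0])).astype(np.uint8); b=blob(y,(180,160)); M=cv2.moments(b,True)
c=np.array([.5625,.011]); R=np.array([[np.cos(.151),-np.sin(.151)],[np.sin(.151),np.cos(.151)]])
for n,px,z in(("flux",(266,162),.05),("loupe",(267,70),.046),("sponge",(M["m10"]/M["m00"],M["m01"]/M["m00"]),.042),("reel/tape",ray and (352,159),.048)):
    print(n,np.round(1e3*(R.T@(ray(m,px,z)[:2]-c)),1))
E
```

```text
flux [-2.1 -1. ]
loupe [86.5 -2.2]
sponge [ 2.8 91.4]
reel/tape [  1.1 -88.3]
```

All are within about 4 mm of their bay centres, so I'm handing in.

```bash
python3 -c "
from station import robot
print(robot.sign_off())"
```

```text
the job is handed in; nothing more can be done
None
```

The job is handed in: the reel, sponge holder, flux jar and loupe stand upright in their bays, each within about 4 mm of centre by the wrist camera. The 52 mm tape lies within about 1 mm of centre on the reel, and the multimeter, caddy and glue bottle were left untouched, all at about 33 s on the clock.

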